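Load a core plug and lock the sample cup up into the gas porosimeter

TASK

Get the red-brown core plug ready for its porosity run: stand it in the steel sample cup, then carry the cup by its handle under the head of the porosimeter, push it gently up into the collar and twist it until its lugs have locked, so that the cup hangs there by itself, seated and level, when you let go. The slots of the collar have to be felt for and the seal inside is springy, so never force the cup; leave the other two plugs standing where they are.

Things in the scene. Friction and masses are not known exactly. Their poses are not given: they have to be found in the camera images.
- porosimeter: Fixed gas porosimeter: white cabinet with a round gauge, grey foot plate (120 mm wide, 18 mm high, to 85 mm in front of the head's axis), round white head 94 mm across overhanging it, 185 to 261 mm above the bench, brass fitting and bent tube on top. Origin: on the bench below the head's axis, z up along it, -x its front; the cabinet begins 70 mm behind the axis.
- head_axis (a point): Centre of the collar's mouth, on the head's axis, 185 mm above the bench; axes as the porosimeter. The knurled steel collar (91 mm across, lowest 20 mm of the head) has a mouth 50 mm across with 3 slots 120 deg apart, 16 mm wide, out to 71 mm across. It is clamped by hand: its front slot (red line outside) lies up to 0.4 rad either way of the head's front, not in any reading.
- collar_ledge (a point): Point on the head's axis 7 mm above the collar's underside: top of its ledges. Seen from above, anticlockwise from a slot's middle: slot to 19 deg, ledge 7 mm thick to 35, pocket with floor 4 mm thick to 65, then a solid stop; clockwise the slot ends at 19 deg at such a stop. The stop halts a lug's middle 55 deg from the slot's; in the pocket the cup has 10 deg of play.
- seal_face (a point): Underside of the sprung rubber seal in the head, on its axis, 16 mm above the collar's underside: a ring 34 to 48 mm across that meets the cup's rim and yields upward 9 mm: 2.5 N at first touch, 4 N with lugs in the pockets, 6 N with lugs just above the ledges, 8.5 N at the end, then hard. Inside it the head is hollow to 58 mm above the collar's underside.
- sample_cup: Loose steel cup with side handle, about 0.24 kg, upright on the bench, 45 mm across, 62 mm high. Origin: centre of underside, z up, handle to -x. 3 lugs stand out to 64 mm across, 10 mm wide, 48 to 53 mm above the underside, one over the handle, others at 120 deg. Underside height: 132 mm when the lugs' tops touch the collar from below, 144 mm on the ledges, 141 mm locked.
- cup_grip (a point): Middle of the useful length of the cup's straight black handle grip, 108 mm from the cup's axis (its -x), 30 mm above the cup's underside; axes as the cup. The grip is 22 mm wide, 24 mm high (18 to 42 mm above the cup's underside), from 62 to 166 mm from the axis. Grasped across from above, at 105 mm or more, the gripper clears the head.
- cup_floor (a point): Centre of the floor of the cup's round bore, 38 mm above its underside, 24 mm below its rim; the bore is 29 mm across and takes one core plug. Axes as the cup.
- cup_rim (a point): Centre of the cup's top rim, 62 mm above its underside, 203 mm above the bench when locked. Axes as the cup. Contact forces between cup and porosimeter must stay gentle: they add up over the lugs, so turning on against the stop with 1 N m about the head's axis (10 N across the grip) is plenty; lifting needs 6 to 8 N against the seal. Seal and rim slide easily on each other.
- plug_red: The red-brown core plug, a rock cylinder 25 mm in diameter and 50 mm long, about 60 g, standing on end. Origin: centre of its underside, z up. Stood in the cup it sticks out 26 mm above the rim.
- plug_sand: A sand-coloured core plug, 25 mm in diameter, 48 mm long, standing; to be left alone. Origin: centre of its underside.
- plug_grey: A dark grey core plug, 25 mm in diameter, 42 mm long, standing; to be left alone. Origin: centre of its underside.

How it is judged:
By the outcome, as a careful person would: the job done as asked, in the order asked, and still so for the second after the job is handed in, with the robot touching nothing.
It also fails if it takes over 72 s, if anything falls off the work surface, if the arm or the gripper's body presses on something with over 40 N, if the wrist force passes 120 N, or if a joint passes its speed limit or range.

ROBOT

A 7-joint arm with a two-finger parallel gripper is mounted at the origin on a cart in front of the work surface, level with it; the furniture and walls round the work are solid. World frame = base frame: x ahead of the robot, y to its left, z up, the work surface at z = 0. Lengths are in m, angles in degrees, forces in N, time in s.
With the tool pointing down it reaches from about 0.425 to 0.875 m from the base axis. Payload 4.7 kg.
Tool frame: the origin (TCP) lies between the finger pads; the fingertips stand 8 mm ahead of it and the grasp point (between the pads) lies 11 mm behind it (env.tip_extent is the distance from the TCP to the fingertips, in m); z points along the fingers, y is the line along which they close (so a half turn about z gives the same grasp; the last joint's range is limited). The gripper opens to 87 mm and grips with 3 to 60 N. Pads are 19 mm wide; open, the fingers measure 117 mm over their backs; the gripper's body (75 mm by 190 mm) begins 51 mm behind the grasp point.
Start: joints at [65.036, 18.392, -4.016, 83.108, 1.295, 78.541, -3.26], TCP at [0.283, -0.585, 0.231] pointing down, gripper open.
Joint ranges: [-163.93, 163.93], [-17.29, 119.83], [-79.2, 71.16], [3.27, 140.29], [-89.18, 269.18], [5.43, 117.66], [-154.24, 154.24]. Speed limits (degrees/s): [147.25, 147.25, 180, 180, 180, 180, 180].

INTERFACE

Orientations are given as [roll, pitch, yaw] about the fixed x, y, z axes, in that order (R = Rz(yaw) Ry(pitch) Rx(roll)).
In Python, from cell import sensors, vision, workorder, env gives the robot as it stands.
- The arm moves only by the tool drive_tool, never from a script. Its argument "moves" is a list of rows, each an object of numbers: "x", "y", "z": the shift along the tool's x, y, z in mm; "rx", "ry", "rz": the turn, a rotation vector about the tool's x, y, z in rad; "fingers": the closure, from -1 (fully open) to 1 (shut). In form: [{"x": .., "y": .., "z": .., "rx": .., "ry": .., "rz": .., "fingers": ..}, ...]. A call has 1 to 20 rows; each row is the pose to reach, as a shift and turn from the pose commanded when the call began, along the tool's axes at that moment; what a row does not reach only later rows make up. A row lasts 1/8 s, in which the tool goes at most 62.5 mm and 10.7 degrees, less where a joint would pass 70% of its speed; a pose out of reach is approached as far as the arm can. A call with a gripper value outside its range is refused whole. The fingers move at their own pace and stop on an object; "force" is the grip in N (left out, the last holds). Time passes only in rows, so rows that repeat a pose let the fingers close. It gives the time, the measured TCP pose, the force, the opening and the grip force at its end, in the units of the state.
- sensors.get_obs(): the state, without advancing time (a new reading comes with each control period).
- vision.read_camera(name): name is "side" or "top"; returns a dict with "image" (384x512x3 uint8, red, green, blue), "fx", "fy", "cx", "cy" (pixels), "R" (3x3) and "t" (3): a world point X has camera coordinates R X + t. Camera axes: x right, y down, z forward; pixel columns grow to the right and rows downward; lengths in m; the calibration is good to about 2 mm. A picture is of the moment at which its call begins. There is no depth.
- workorder.sign_off(): hands the job in; it is judged then, once.
The state is a dict: "time_s": time; "qpos": joint angles; "joint_velocities": joint speeds; "effort": joint torques, N m; "tool_pos": TCP position; "tool_rot": TCP orientation; "force": force on the tool from outside, world axes, zero at the start; "wrist_torque": the same for the moment, N m; "grip_width": finger opening in m; "grasp_force": force on a finger pad.
Only numpy, scipy, OpenCV 4.12 (cv2) and the standard library are available. Lean on these libraries where they do the work, as an engineer would, in place of code of your own. Each camera call takes 0.05 s, during which the arm holds its last target. There are 200 camera calls.

## Working session

There is one attempt and no reset: what is moved stays moved. The work goes in short steps, Python scripts to look and compute and a tool call to move; the robot and the scene stay as the last step left them, time stands still between calls to the robot, and variables do not carry over. Pictures are saved under pics/ and viewed, at most 10 in all, crops included, and the job is handed in when it is done.

Besides the shell and the picture viewer there is one more tool, called by a JSON object that holds its "fn" and its "kwargs", one argument or row to a line. drive_tool: Moves the arm, as the interface text tells. Its arguments: {"type":"object","properties":{"moves":{"type":"array"},"force":{"type":"number"}},"required":["moves"]}

```bash
mkdir -p pics; ls
python3 - <<'E'
from cell import sensors, vision, workorder, env
import cv2, numpy as np
o=sensors.get_obs()
for k,v in o.items(): print(k,np.round(v,4).tolist())
for n in ("top","side"):
    c=vision.read_camera(n); cv2.imwrite(f"pics/{n}0.png",c["image"][:,:,::-1])
    np.savez(f"{n}0.npz",**c)
    print(n,c["fx"],c["fy"],c["cx"],c["cy"],np.round(c["R"],4).tolist(),np.round(c["t"],4).tolist())
E
```

```text
pics
time_s 0.0
qpos [65.0362, 18.4386, -4.0154, 83.1735, 1.2964, 78.5403, -3.2607]
joint_velocities [0.0394, -0.098, 0.0095, -0.0075, -0.0197, -0.0435, -0.0318]
effort [-0.0, -49.1284, -0.4034, -31.2527, -0.0638, 0.0435, 0.0002]
tool_pos [0.2823, -0.5849, 0.2295]
tool_rot [-179.8929, 0.0071, 25.773]
force [-0.4056, -0.0893, -0.7767]
wrist_torque [0.0069, 0.0202, 0.059]
grasp_force 0.0
grip_width 0.0869
top 417.71998905057586 417.71998905057586 264.4600666281215 187.55558805370217 [[-0.0085, -0.9995, -0.0315], [-0.9927, 0.0123, -0.1196], [0.12, 0.0302, -0.9923]] [-0.2325, 0.5313, 0.9829]
side 415.3449451579994 415.3449451579994 252.5496842079552 184.73086819153548 [[0.2282, -0.9734, 0.0216], [-0.4826, -0.1323, -0.8658], [0.8456, 0.1871, -0.5]] [-0.3881, 0.3552, 0.5599]
```

View pics/top0.png

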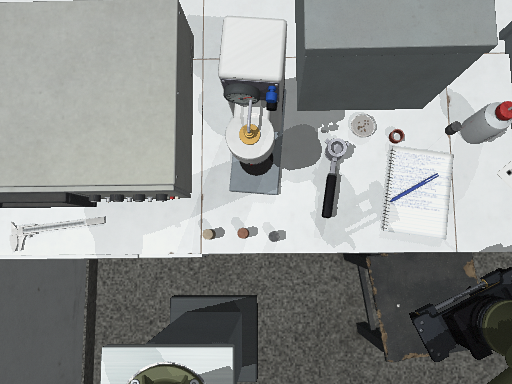

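View pics/side0.png

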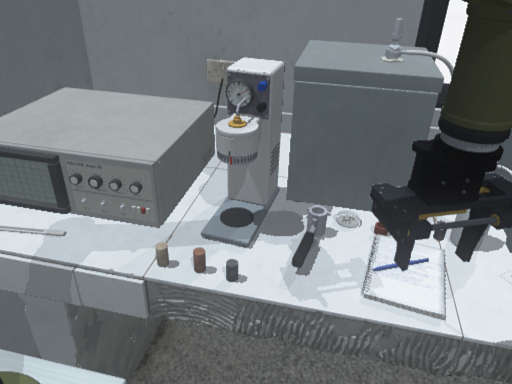

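The top view shows the head at about (250,137), the cup at (338,150) with its handle down to (328,210), and the red plug at (243,232). In the side view the red plug is at (199,260), the cup at (318,213), and there seems to be a red line on the collar near (231,157). I'll enlarge both.

```bash
cat > h.py <<'E'
import numpy as np, cv2
def cam(n): return dict(np.load(n))
def ray(c,u,v,z):
    d=c["R"].T@np.array([(u-c["cx"])/c["fx"],(v-c["cy"])/c["fy"],1]); o=-c["R"].T@c["t"]
    return o+d*(z-o[2])/d[2]
def proj(c,X):
    p=np.atleast_2d(X)@c["R"].T+c["t"]; return np.c_[c["fx"]*p[:,0]/p[:,2]+c["cx"],c["fy"]*p[:,1]/p[:,2]+c["cy"]]
E
python3 - <<'E'
import cv2
a=cv2.imread("pics/top0.png")[105:245,195:355]; cv2.imwrite("pics/top0c.png",cv2.resize(a,None,fx=4.2,fy=4.2,interpolation=cv2.INTER_CUBIC))
a=cv2.imread("pics/side0.png")[105:285,145:345]; cv2.imwrite("pics/side0c.png",cv2.resize(a,None,fx=3.3,fy=3.3,interpolation=cv2.INTER_CUBIC))
E
```

```text
(no output)
```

View pics/top0c.png

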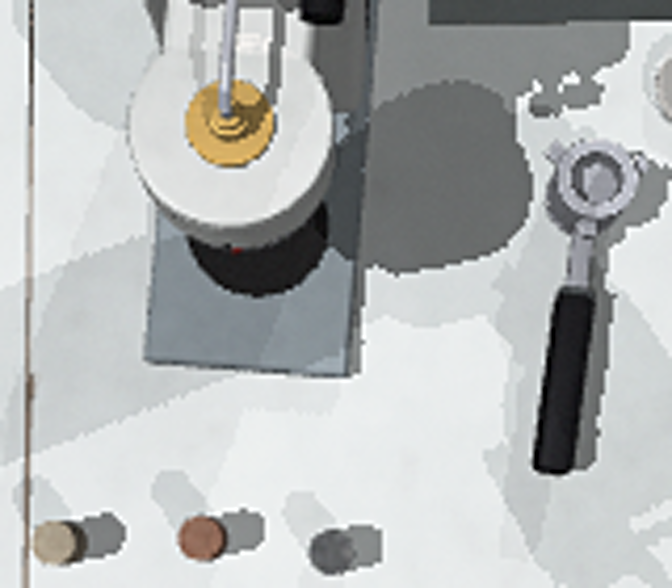

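View pics/side0c.png

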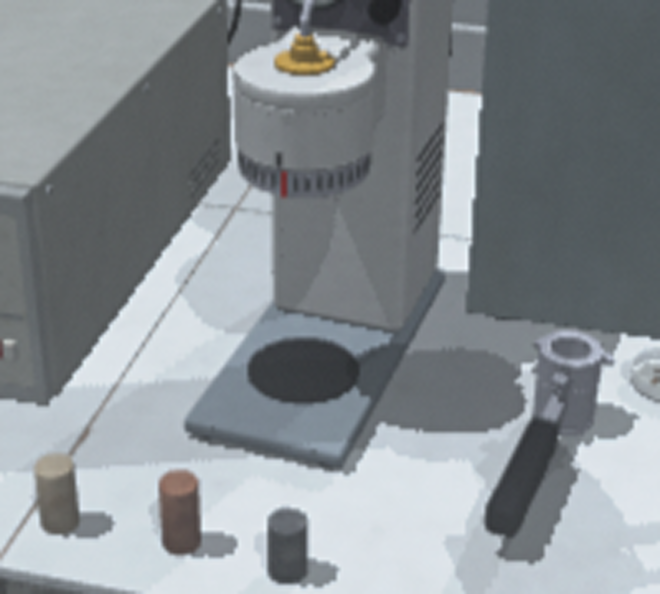

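The crops show the red plug's top at crop (203,537) in the top view and (179,482) in the side view. The cup rim is at top-crop (597,178), with the grip from (573,290) to (550,472). The red collar line is at side-crop (284,183), and a black front mark sits above it at (278,160).

```bash
cat > m.py <<'E'
from h import *
from scipy.optimize import least_squares
T,S=cam("top0.npz"),cam("side0.npz")
tp=lambda x,y:(x/4.2+195-.4,y/4.2+105-.4); sp=lambda x,y:(x/3.3+145-.35,y/3.3+105-.35)
def show(n,c,uv,z): print(n,np.round(ray(c,*uv,z)*1000,1))
show("redtop T",T,tp(203,537),.05); show("redtop S",S,sp(179,482),.05)
show("rim T",T,tp(597,178),.062); show("rim S",S,sp(573,347),.062)
for p in((573,292),(552,468)): show("grip T",T,tp(*p),.042)
show("foot FL",T,tp(145,362),.018);show("foot FR",T,tp(350,376),.018)
show("foot FL S",S,sp(187,427),.018);show("foot FR S",S,sp(338,466),.018)
show("brass T",T,tp(231,122),.263)
# silhouette of head: fit top circle
pts=np.array([tp(128,127),tp(333,127),tp(231,22+0)])
show("headL",T,tp(128,127),.261);show("headR",T,tp(333,125),.261)
# colour blobs
import cv2
for n,c in(("T",T),("S",S)):
    im=c["image"].astype(int); r,g,b=im[...,0],im[...,1],im[...,2]
    m=((r-b>35)&(r-g>25)).astype(np.uint8)
    k,l,s,ce=cv2.connectedComponentsWithStats(m)
    print(n,[(s[i].tolist(),ce[i].round(1).tolist()) for i in range(1,k) if s[i,4]>5])
E
python3 m.py
```

```text
redtop T [ 421.  -187.4   50. ]
redtop S [ 417.  -186.7   50. ]
rim T [ 618.9 -410.1   62. ]
rim S [ 615.9 -411.2   62. ]
grip T [ 557.5 -397.6   42. ]
grip T [ 457.8 -383.1   42. ]
foot FL [ 523.2 -151.1   18. ]
foot FR [ 513.6 -270.5   18. ]
foot FL S [ 512.1 -157.3   18. ]
foot FR S [ 496.9 -269.4   18. ]
brass T [ 603.2 -218.1  263. ]
headL [ 602.2 -171.4  261. ]
headR [ 601.6 -263.8  261. ]
T [([243, 97, 9, 2, 11], [246.5, 97.3]), ([495, 101, 17, 19, 246], [504.0, 110.5]), ([239, 125, 21, 19, 202], [247.5, 135.8]), ([250, 124, 7, 6, 29], [252.8, 127.0]), ([389, 129, 15, 14, 98], [396.0, 135.8]), ([170, 196, 4, 3, 11], [171.4, 197.1]), ([238, 228, 10, 10, 83], [242.3, 232.7])]
S [([229, 121, 17, 6, 45], [235.6, 123.8]), ([230, 157, 2, 7, 14], [230.5, 160.0]), ([141, 207, 4, 6, 17], [142.6, 209.1]), ([376, 224, 9, 5, 12], [379.1, 226.8]), ([194, 249, 10, 6, 52], [198.4, 251.3])]
```

```bash
cat > ov.py <<'E'
from h import *
T,S=cam("top0.npz"),cam("side0.npz")
P={"T":dict(red=(420.5,-187),cup=(618.7,-410),az=171.7,head=(603,-218)),"S":dict(red=(417.5,-187),cup=(616.2,-411),az=171.7,head=(602,-218))}
a=np.radians(np.arange(0,361,6))
circ=lambda c,r,z:np.c_[c[0]+r*np.cos(a),c[1]+r*np.sin(a),0*a+z]/1000
def draw(im,c,X,o,k,col): cv2.polylines(im,[np.round(((proj(c,X)-o+.5)*k-.5)*8).astype(int)],False,col,1,cv2.LINE_AA,3)
def box(cup,az,z):
    d=np.array([np.cos(az),np.sin(az)]);n=np.array([-d[1],d[0]])
    return np.array([np.r_[np.array(cup)+s*d+w*n,z] for s,w in((62,11),(166,11),(166,-11),(62,-11),(62,11))])/1000
out=[]
for n,c,(x0,x1,y0,y1) in(("T",T,(315,360,130,225)),("T",T,(222,278,105,245)),("S",S,(180,340,115,290))):
    k=600/(y1-y0) if n=="T" else 3.42
    k=min(k,4.2)
    im=cv2.resize(c["image"][y0:y1,x0:x1,::-1].copy(),None,fx=k,fy=k,interpolation=cv2.INTER_NEAREST)
    o=np.array([x0,y0]); p=P[n]
    for z in(0,50): draw(im,c,circ(p["red"],12.5,z),o,k,(0,255,0))
    for r,z in((22.5,62),(14.5,62),(22.5,0)): draw(im,c,circ(p["cup"],r,z),o,k,(0,255,0))
    draw(im,c,box(p["cup"],np.radians(p["az"]),42),o,k,(255,255,0))
    for r,z in((47,261),(45.5,185),(45.5,205)): draw(im,c,circ(p["head"],r,z),o,k,(0,255,0))
    out.append(cv2.copyMakeBorder(im,0,600-im.shape[0],0,2,cv2.BORDER_CONSTANT))
im=np.hstack(out); im=im if im.shape[1]<=800 else cv2.resize(im,(800,600*800//im.shape[1])); print(im.shape); cv2.imwrite("pics/ov1.png",im)
# angle of red line, black mark
h=np.array([602,-218])
for d in range(-30,31,2):
    az=np.radians(175.4+d); q=proj(S,np.array([h[0]+45.5*np.cos(az),h[1]+45.5*np.sin(az),195])/1000)[0]; w=proj(S,np.array([h[0]+47*np.cos(az),h[1]+47*np.sin(az),209])/1000)[0]
    print(d,q.round(1),w.round(1),end=" | ")
E
python3 ov.py
```

```text
(491, 800, 3)
-30 [221.3 156.9] [220.6 151.2] | -28 [221.7 157.1] [221.1 151.5] | -26 [222.2 157.4] [221.6 151.7] | -24 [222.7 157.6] [222.1 152. ] | -22 [223.3 157.8] [222.7 152.2] | -20 [223.8 158. ] [223.3 152.4] | -18 [224.4 158.2] [223.8 152.6] | -16 [224.9 158.4] [224.4 152.8] | -14 [225.5 158.6] [225.1 153. ] | -12 [226.2 158.8] [225.7 153.2] | -10 [226.8 159. ] [226.4 153.4] | -8 [227.4 159.1] [227.  153.5] | -6 [228.1 159.3] [227.7 153.7] | -4 [228.7 159.4] [228.4 153.8] | -2 [229.4 159.6] [229.1 154. ] | 0 [230.1 159.7] [229.8 154.1] | 2 [230.8 159.8] [230.5 154.2] | 4 [231.5 159.9] [231.3 154.3] | 6 [232.2 160. ] [232.  154.4] | 8 [232.9 160. ] [232.8 154.5] | 10 [233.7 160.1] [233.5 154.5] | 12 [234.4 160.2] [234.3 154.6] | 14 [235.1 160.2] [235.1 154.6] | 16 [235.9 160.2] [235.8 154.7] | 18 [236.6 160.3] [236.6 154.7] | 20 [237.4 160.3] [237.4 154.7] | 22 [238.1 160.3] [238.2 154.7] | 24 [238.8 160.2] [238.9 154.7] | 26 [239.6 160.2] [239.7 154.6] | 28 [240.3 160.2] [240.5 154.6] | 30 [241.  160.1] [241.2 154.5] |
```

View pics/ov1.png

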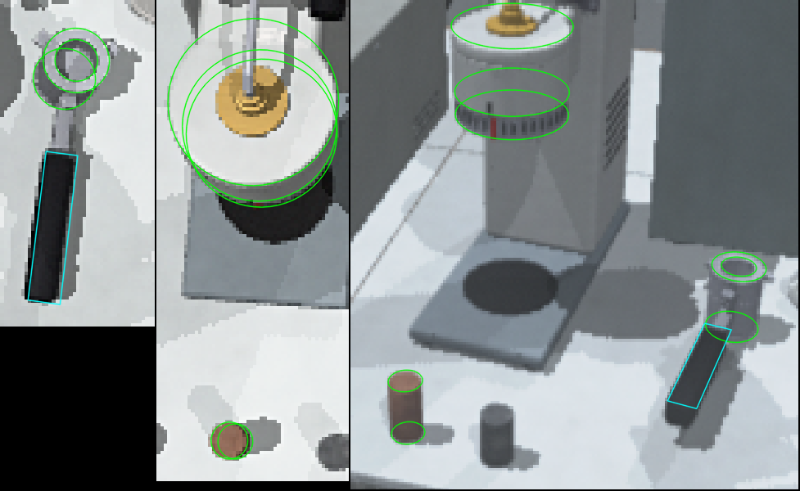

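The overlays fit in both views: plug, cup rim, grip and head all match. The red line is within a few degrees of the head's front, on its right side. Next I'll pick the plug, squeezing it low to centre it first.

```bash
cat > conv.py <<'E'
import sys, numpy as np
from cell import sensors
def go(x,y,z,psi):
    o=sensors.get_obs(); p=np.array(o["tool_pos"])*1000; s=o["tool_rot"][2]
    a=np.radians(s); d=np.array([x,y,z])-p; 
    r=-(psi-s+180)%360-180 if False else -((psi-s+180)%360-180)
    print("t %.2f tcp %s rot %s F %s M %s w %.1f g %.1f j7 %.0f"%(o["time_s"],p.round(1),np.round(o["tool_rot"],1),np.round(o["force"],1),np.round(o["wrist_torque"],2),o["grip_width"]*1000,o["grasp_force"],o["qpos"][6]))
    print("move x %.1f y %.1f z %.1f rz %.3f"%(d[0]*np.cos(a)+d[1]*np.sin(a),d[0]*np.sin(a)-d[1]*np.cos(a),-d[2],np.radians(r)))
if __name__=="__main__": go(*map(float,sys.argv[1:]))
E
python3 conv.py 420 -187 90 90
```

```text
t 0.10 tcp [ 282.4 -584.9  229.6] rot [-179.9    0.    25.8] F [ 0.1 -0.5 -0.1] M [ 0.01 -0.01 -0.03] w 87.1 g 0.0 j7 -3
move x 297.0 y -298.5 z 139.6 rz -1.121
```

{"fn": "drive_tool", "kwargs": {
  "moves": [
    {"x": 30,"y": -30,"rz": -0.11},
    {"x": 74,"y": -75,"rz": -0.28},
    {"x": 118,"y": -120,"rz": -0.45},
    {"x": 163,"y": -164,"rz": -0.62},
    {"x": 208,"y": -209,"rz": -0.79,"z": 30},
    {"x": 250,"y": -251,"rz": -0.94,"z": 70},
    {"x": 280,"y": -281,"rz": -1.05,"z": 110},
    {"x": 297,"y": -298.5,"rz": -1.121,"z": 140},
    {"x": 297,"y": -298.5,"rz": -1.121,"z": 140},
    {"x": 297,"y": -298.5,"rz": -1.121,"z": 140},
    {"x": 297,"y": -298.5,"rz": -1.121,"z": 140}
  ]
}}

```text
invalid input at $.moves[0]: expected keys x, y, z, rx, ry, rz, fingers
```

```bash
python3 conv.py 420 -187 16 90
```

```text
t 0.10 tcp [ 282.4 -584.9  229.6] rot [-179.9    0.    25.8] F [ 0.1 -0.5 -0.1] M [ 0.01 -0.01 -0.03] w 87.1 g 0.0 j7 -3
move x 297.0 y -298.5 z 213.6 rz -1.121
```

All keys are required in each row.

{"fn": "drive_tool", "kwargs": {
  "moves": [
    {"x": 30,"y": -30,"z": 0,"rx": 0,"ry": 0,"rz": -0.11,"fingers": -1},
    {"x": 74,"y": -75,"z": 0,"rx": 0,"ry": 0,"rz": -0.28,"fingers": -1},
    {"x": 118,"y": -120,"z": 0,"rx": 0,"ry": 0,"rz": -0.45,"fingers": -1},
    {"x": 163,"y": -164,"z": 0,"rx": 0,"ry": 0,"rz": -0.62,"fingers": -1},
    {"x": 208,"y": -209,"z": 30,"rx": 0,"ry": 0,"rz": -0.79,"fingers": -1},
    {"x": 250,"y": -251,"z": 70,"rx": 0,"ry": 0,"rz": -0.94,"fingers": -1},
    {"x": 280,"y": -281,"z": 110,"rx": 0,"ry": 0,"rz": -1.05,"fingers": -1},
    {"x": 297,"y": -298.5,"z": 140,"rx": 0,"ry": 0,"rz": -1.121,"fingers": -1},
    {"x": 297,"y": -298.5,"z": 140,"rx": 0,"ry": 0,"rz": -1.121,"fingers": -1},
    {"x": 297,"y": -298.5,"z": 140,"rx": 0,"ry": 0,"rz": -1.121,"fingers": -1},
    {"x": 297,"y": -298.5,"z": 140,"rx": 0,"ry": 0,"rz": -1.121,"fingers": -1}
  ]
}}

```text
time_s: 1.48
tool_pos: [0.4207, -0.1891, 0.0916]
tool_rot: [179.9, 0.1, 89.9]
force: [-0.5, 0.5, 0.2]
grip_width: 0.087
grasp_force: 0.0
```

```bash
python3 conv.py 419.5 -187 16 90
```

```text
t 1.48 tcp [ 420.7 -189.1   91.6] rot [1.799e+02 1.000e-01 8.990e+01] F [-0.5  0.5  0.2] M [-0.05 -0.09  0.03] w 87.0 g 0.0 j7 19
move x 2.1 y -1.2 z 75.6 rz -0.003
```

Down, a gentle low squeeze, then open to about 45 mm.

{"fn": "drive_tool", "kwargs": {
  "moves": [
    {"x": 2,"y": -1.2,"z": 35,"rx": 0,"ry": 0,"rz": 0,"fingers": -1},
    {"x": 2,"y": -1.2,"z": 65,"rx": 0,"ry": 0,"rz": 0,"fingers": -0.5},
    {"x": 2,"y": -1.2,"z": 75,"rx": 0,"ry": 0,"rz": 0,"fingers": 0},
    {"x": 2,"y": -1.2,"z": 75,"rx": 0,"ry": 0,"rz": 0,"fingers": 0.3},
    {"x": 2,"y": -1.2,"z": 75,"rx": 0,"ry": 0,"rz": 0,"fingers": 0.3},
    {"x": 2,"y": -1.2,"z": 75,"rx": 0,"ry": 0,"rz": 0,"fingers": 0.6},
    {"x": 2,"y": -1.2,"z": 75,"rx": 0,"ry": 0,"rz": 0,"fingers": 0.6},
    {"x": 2,"y": -1.2,"z": 75,"rx": 0,"ry": 0,"rz": 0,"fingers": 0.6}
  ],
  "force": 6
}}

```text
time_s: 2.48
tool_pos: [0.4192, -0.1855, 0.0158]
tool_rot: [180.0, 0.0, 90.0]
force: [0.1, -0.1, 0.1]
grip_width: 0.0253
grasp_force: 0.6
```

```bash
python3 conv.py 419.5 -187 16 0
```

```text
t 2.48 tcp [ 419.2 -185.5   15.8] rot [180.   0.  90.] F [ 0.1 -0.1  0.1] M [ 0.03 -0.33 -0.02] w 25.3 g 0.6 j7 16
move x -1.5 y 0.3 z -0.2 rz 1.571
```

{"fn": "drive_tool", "kwargs": {
  "moves": [
    {"x": 0,"y": 0,"z": 0,"rx": 0,"ry": 0,"rz": 0,"fingers": 0},
    {"x": 0,"y": 0,"z": 0,"rx": 0,"ry": 0,"rz": 0,"fingers": 0},
    {"x": 0,"y": 0,"z": 0,"rx": 0,"ry": 0,"rz": 0.1,"fingers": 0},
    {"x": 0,"y": 0,"z": 0,"rx": 0,"ry": 0,"rz": 0.28,"fingers": 0},
    {"x": -1.5,"y": 0,"z": 0,"rx": 0,"ry": 0,"rz": 0.46,"fingers": 0},
    {"x": -1.5,"y": 0,"z": 0,"rx": 0,"ry": 0,"rz": 0.64,"fingers": 0},
    {"x": -1.5,"y": 0,"z": 0,"rx": 0,"ry": 0,"rz": 0.82,"fingers": 0},
    {"x": -1.5,"y": 0,"z": 0,"rx": 0,"ry": 0,"rz": 1.0,"fingers": 0},
    {"x": -1.5,"y": 0,"z": 0,"rx": 0,"ry": 0,"rz": 1.18,"fingers": 0},
    {"x": -1.5,"y": 0,"z": 0,"rx": 0,"ry": 0,"rz": 1.36,"fingers": 0},
    {"x": -1.5,"y": 0,"z": 0,"rx": 0,"ry": 0,"rz": 1.5,"fingers": 0},
    {"x": -1.5,"y": 0,"z": 0,"rx": 0,"ry": 0,"rz": 1.571,"fingers": 0},
    {"x": -1.5,"y": 0,"z": 0,"rx": 0,"ry": 0,"rz": 1.571,"fingers": 0},
    {"x": -1.5,"y": 0,"z": 0,"rx": 0,"ry": 0,"rz": 1.571,"fingers": 0.3},
    {"x": -1.5,"y": 0,"z": 0,"rx": 0,"ry": 0,"rz": 1.571,"fingers": 0.6},
    {"x": -1.5,"y": 0,"z": 0,"rx": 0,"ry": 0,"rz": 1.571,"fingers": 0.6},
    {"x": -1.5,"y": 0,"z": 0,"rx": 0,"ry": 0,"rz": 1.571,"fingers": 0.6}
  ]
}}

```text
time_s: 4.6
tool_pos: [0.419, -0.1869, 0.0155]
tool_rot: [180.0, 0.0, 0.0]
force: [-0.4, -0.5, 0.2]
grip_width: 0.025
grasp_force: 6.0
```

```bash
python3 conv.py 419.5 -187 36 0
```

```text
t 4.60 tcp [ 419.  -186.9   15.5] rot [180.   0.   0.] F [-0.4 -0.5  0.2] M [0.06 0.02 0.02] w 25.0 g 6.0 j7 -72
move x 0.5 y 0.1 z -20.5 rz 0.000
```

Squeezed in both directions, the plug sits at (419.2, -186.9). The top camera reads about 1.5 mm too far in x and the side camera about 1.7 mm too near, so the corrected cup is at about (617.5, -410.4) and the head at about (602.5, -218). Next I'll regrasp higher and lift.

{"fn": "drive_tool", "kwargs": {
  "moves": [
    {"x": 0,"y": 0,"z": 0,"rx": 0,"ry": 0,"rz": 0,"fingers": 0.2},
    {"x": 0,"y": 0,"z": 0,"rx": 0,"ry": 0,"rz": 0,"fingers": 0.2},
    {"x": 0,"y": 0,"z": -12,"rx": 0,"ry": 0,"rz": 0,"fingers": 0.2},
    {"x": 0,"y": 0,"z": -20.5,"rx": 0,"ry": 0,"rz": 0,"fingers": 0.2},
    {"x": 0,"y": 0,"z": -20.5,"rx": 0,"ry": 0,"rz": 0,"fingers": 0.6},
    {"x": 0,"y": 0,"z": -20.5,"rx": 0,"ry": 0,"rz": 0,"fingers": 1},
    {"x": 0,"y": 0,"z": -20.5,"rx": 0,"ry": 0,"rz": 0,"fingers": 1},
    {"x": 0,"y": 0,"z": -20.5,"rx": 0,"ry": 0,"rz": 0,"fingers": 1},
    {"x": 0,"y": 0,"z": -50,"rx": 0,"ry": 0,"rz": 0,"fingers": 1},
    {"x": 0,"y": 0,"z": -90,"rx": 0,"ry": 0,"rz": 0,"fingers": 1},
    {"x": 0,"y": 0,"z": -125,"rx": 0,"ry": 0,"rz": 0,"fingers": 1},
    {"x": 0,"y": 0,"z": -125,"rx": 0,"ry": 0,"rz": 0,"fingers": 1},
    {"x": 0,"y": 0,"z": -125,"rx": 0,"ry": 0,"rz": 0,"fingers": 1}
  ],
  "force": 25
}}

```text
time_s: 6.22
tool_pos: [0.4182, -0.1866, 0.1393]
tool_rot: [-180.0, 0.1, -0.0]
force: [-0.8, 0.4, -0.7]
grip_width: 0.0245
grasp_force: 25.2
```

```bash
python3 conv.py 617.3 -410.4 140 0
python3 - <<'E'
from h import *
T=cam("top0.npz")
for z in(.2,.3,.4): print(ray(T,300,108,z).round(3),ray(T,400,108,z).round(3))
E
```

```text
t 6.22 tcp [ 418.2 -186.6  139.3] rot [-1.8e+02  1.0e-01 -0.0e+00] F [-0.8  0.4 -0.7] M [ 0.    0.11 -0.  ] w 24.5 g 25.2 j7 -69
move x 199.2 y 223.7 z -0.7 rz -0.000
[ 0.671 -0.318  0.2  ] [ 0.668 -0.52   0.2  ]
[ 0.64  -0.312  0.3  ] [ 0.636 -0.49   0.3  ]
[ 0.608 -0.306  0.4  ] [ 0.605 -0.46   0.4  ]
```

{"fn": "drive_tool", "kwargs": {
  "moves": [
    {"x": 0,"y": 30,"z": 0,"rx": 0,"ry": 0,"rz": 0,"fingers": 1},
    {"x": 0,"y": 80,"z": 0,"rx": 0,"ry": 0,"rz": 0,"fingers": 1},
    {"x": 5,"y": 130,"z": 0,"rx": 0,"ry": 0,"rz": 0,"fingers": 1},
    {"x": 30,"y": 175,"z": 0,"rx": 0,"ry": 0,"rz": 0,"fingers": 1},
    {"x": 70,"y": 210,"z": 0,"rx": 0,"ry": 0,"rz": 0,"fingers": 1},
    {"x": 115,"y": 223.7,"z": 0,"rx": 0,"ry": 0,"rz": 0,"fingers": 1},
    {"x": 160,"y": 223.7,"z": 0,"rx": 0,"ry": 0,"rz": 0,"fingers": 1},
    {"x": 187,"y": 223.7,"z": 0,"rx": 0,"ry": 0,"rz": 0,"fingers": 1},
    {"x": 198.7,"y": 223.7,"z": 0,"rx": 0,"ry": 0,"rz": 0,"fingers": 1},
    {"x": 198.7,"y": 223.7,"z": 0,"rx": 0,"ry": 0,"rz": 0,"fingers": 1},
    {"x": 198.7,"y": 223.7,"z": 0,"rx": 0,"ry": 0,"rz": 0,"fingers": 1},
    {"x": 198.7,"y": 223.7,"z": 0,"rx": 0,"ry": 0,"rz": 0,"fingers": 1}
  ]
}}

```text
time_s: 7.72
tool_pos: [0.6165, -0.4115, 0.1409]
tool_rot: [180.0, 0.0, -0.1]
force: [0.6, -0.3, -1.3]
grip_width: 0.0242
grasp_force: 25.2
```

```bash
python3 conv.py 617.3 -410.4 106 0
python3 - <<'E'
from cell import vision
from h import *
im=[]
for n,(x0,y0) in(("top",(310,110)),("side",(275,160))):
    c=vision.read_camera(n); np.savez(n+"1.npz",**c)
    im.append(cv2.resize(c["image"][y0:y0+90,x0:x0+80,::-1],None,fx=5,fy=5,interpolation=cv2.INTER_CUBIC))
cv2.imwrite("pics/place.png",np.hstack(im))
E
```

```text
t 7.72 tcp [ 616.5 -411.5  140.9] rot [ 1.8e+02  0.0e+00 -1.0e-01] F [ 0.6 -0.3 -1.3] M [ 0.01  0.03 -0.  ] w 24.2 g 25.2 j7 -62
move x 0.8 y -1.1 z 34.9 rz -0.002
```

View pics/place.png

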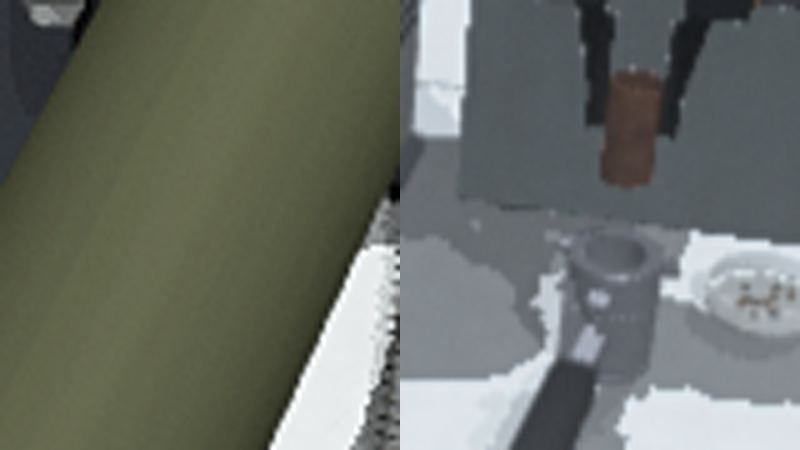

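The side view shows the plug held upright above the cup. Its bottom is at about crop (627,180) and the cup rim's bore centre is near (614,251). I'll check this against the projection.

Run:
```python
from h import *
S=cam("side1.npz")
f=lambda X:((proj(S,np.array(X)/1000)[0]-[275,160]+.5)*5-.5+[400,0]).round(1)
print("plug bottom",f([616.7,-411.5,105]),"plug top",f([616.7,-411.5,155]),"rim",f([617.5,-410.4,62]), "plug edges",f([616.7-12.5*.19,-411.5+12.5*.98,130]),f([616.7+12.5*.19,-411.5-12.5*.98,130]))
# segment plug by colour
im=S["image"].astype(int); m=((im[...,0]-im[...,2]>30)&(im[...,0]-im[...,1]>20)).astype(np.uint8); m[:170]=0;m[200:]=0;m[:,:390-80]=0;m[:,335:]=0
for r in range(172,200,2):
    xs=np.where(m[r])[0]
    if len(xs): print(r,xs.min(),xs.max(),end="; ")
# bore floor brightness
```

```text
plug bottom [628.8 171.8] plug top [640.4  76.1] rim [617.1 249. ] plug edges [606.9 123.5] [662.2 125.6]
```

{"fn": "drive_tool", "kwargs": {
  "moves": [
    {"x": 0.7,"y": -1.5,"z": 18,"rx": 0,"ry": 0,"rz": 0,"fingers": 1},
    {"x": 0.7,"y": -1.5,"z": 33,"rx": 0,"ry": 0,"rz": 0,"fingers": 1},
    {"x": 0.7,"y": -1.5,"z": 38,"rx": 0,"ry": 0,"rz": 0,"fingers": 1},
    {"x": 0.7,"y": -1.5,"z": 38,"rx": 0,"ry": 0,"rz": 0,"fingers": 1},
    {"x": 0.7,"y": -1.5,"z": 38,"rx": 0,"ry": 0,"rz": 0,"fingers": 1}
  ]
}}

```text
time_s: 8.45
tool_pos: [0.6188, -0.4094, 0.103]
tool_rot: [180.0, -0.0, -0.0]
force: [0.4, 0.2, -0.4]
grip_width: 0.0242
grasp_force: 25.2
```

```bash
python3 conv.py 617.2 -410.0 92 0
```

```text
t 8.45 tcp [ 618.8 -409.4  103. ] rot [180.  -0.  -0.] F [ 0.4  0.2 -0.4] M [ 0.03  0.01 -0.03] w 24.2 g 25.2 j7 -62
move x -1.6 y 0.6 z 11.0 rz -0.000
```

{"fn": "drive_tool", "kwargs": {
  "moves": [
    {"x": -1,"y": 0.4,"z": 0,"rx": 0,"ry": 0,"rz": 0,"fingers": 1},
    {"x": -1,"y": 0.4,"z": 5,"rx": 0,"ry": 0,"rz": 0,"fingers": 1},
    {"x": -1,"y": 0.4,"z": 9,"rx": 0,"ry": 0,"rz": 0,"fingers": 1},
    {"x": -1,"y": 0.4,"z": 9,"rx": 0,"ry": 0,"rz": 0,"fingers": 1},
    {"x": -1,"y": 0.4,"z": 9,"rx": 0,"ry": 0,"rz": 0,"fingers": 1}
  ]
}}

```text
time_s: 9.07
tool_pos: [0.6174, -0.4096, 0.0935]
tool_rot: [-180.0, 0.0, -0.0]
force: [-0.8, -0.5, -1.0]
grip_width: 0.0244
grasp_force: 25.2
```

```bash
python3 conv.py 617.2 -410.0 76 0
```

```text
t 9.07 tcp [ 617.4 -409.6   93.5] rot [-180.    0.   -0.] F [-0.8 -0.5 -1. ] M [ 0.04  0.05 -0.01] w 24.4 g 25.2 j7 -62
move x -0.2 y 0.4 z 17.5 rz -0.000
```

No contact below rim height, so it's in the bore. Continuing down.

{"fn": "drive_tool", "kwargs": {
  "moves": [
    {"x": 0,"y": 0,"z": 5,"rx": 0,"ry": 0,"rz": 0,"fingers": 1},
    {"x": 0,"y": 0,"z": 10,"rx": 0,"ry": 0,"rz": 0,"fingers": 1},
    {"x": 0,"y": 0,"z": 15,"rx": 0,"ry": 0,"rz": 0,"fingers": 1},
    {"x": 0,"y": 0,"z": 17.5,"rx": 0,"ry": 0,"rz": 0,"fingers": 1},
    {"x": 0,"y": 0,"z": 17.5,"rx": 0,"ry": 0,"rz": 0,"fingers": 1}
  ]
}}

```text
time_s: 9.7
tool_pos: [0.6172, -0.4095, 0.0757]
tool_rot: [-180.0, 0.0, -0.0]
force: [-0.7, -0.6, -0.1]
grip_width: 0.0245
grasp_force: 25.2
```

```bash
python3 conv.py 617.2 -410.0 76 0
```

```text
t 9.70 tcp [ 617.2 -409.5   75.7] rot [-180.    0.   -0.] F [-0.7 -0.6 -0.1] M [ 0.03  0.05 -0.05] w 24.5 g 25.2 j7 -62
move x -0.0 y 0.5 z -0.3 rz -0.000
```

{"fn": "drive_tool", "kwargs": {
  "moves": [
    {"x": 0,"y": 0,"z": 0,"rx": 0,"ry": 0,"rz": 0,"fingers": 0.2},
    {"x": 0,"y": 0,"z": 0,"rx": 0,"ry": 0,"rz": 0,"fingers": 0.0},
    {"x": 0,"y": 0,"z": 0,"rx": 0,"ry": 0,"rz": 0,"fingers": 0.0},
    {"x": 0,"y": 0,"z": -20,"rx": 0,"ry": 0,"rz": 0,"fingers": -0.2},
    {"x": 0,"y": 0,"z": -60,"rx": 0,"ry": 0,"rz": 0,"fingers": -0.2},
    {"x": -40,"y": -6,"z": -60,"rx": 0,"ry": 0,"rz": 0.14,"fingers": -0.2},
    {"x": -85,"y": -12,"z": -60,"rx": 0,"ry": 0,"rz": 0.145,"fingers": -0.2},
    {"x": -108.7,"y": -15.4,"z": -40,"rx": 0,"ry": 0,"rz": 0.145,"fingers": -0.2},
    {"x": -108.7,"y": -15.4,"z": -20,"rx": 0,"ry": 0,"rz": 0.145,"fingers": -0.2},
    {"x": -108.7,"y": -15.4,"z": -20,"rx": 0,"ry": 0,"rz": 0.145,"fingers": -0.2}
  ]
}}

```text
time_s: 10.95
tool_pos: [0.5089, -0.3933, 0.095]
tool_rot: [-179.9, 0.1, -8.3]
force: [-0.4, 0.3, -0.5]
grip_width: 0.0521
grasp_force: 0.0
```

```bash
python3 conv.py 508.5 -394.1 19 -8.3
python3 - <<'E'
from cell import vision
from h import *
c=vision.read_camera("side"); np.savez("side2.npz",**c)
cv2.imwrite("pics/incup.png",cv2.resize(c["image"][170:290,260:380,::-1],None,fx=4.5,fy=4.5,interpolation=cv2.INTER_CUBIC))
E
```

```text
t 10.95 tcp [ 508.9 -393.3   95. ] rot [-1.799e+02  1.000e-01 -8.300e+00] F [-0.4  0.3 -0.5] M [0.09 0.02 0.06] w 52.1 g 0.0 j7 -65
move x -0.3 y 0.8 z 76.0 rz 0.000
```

View pics/incup.png

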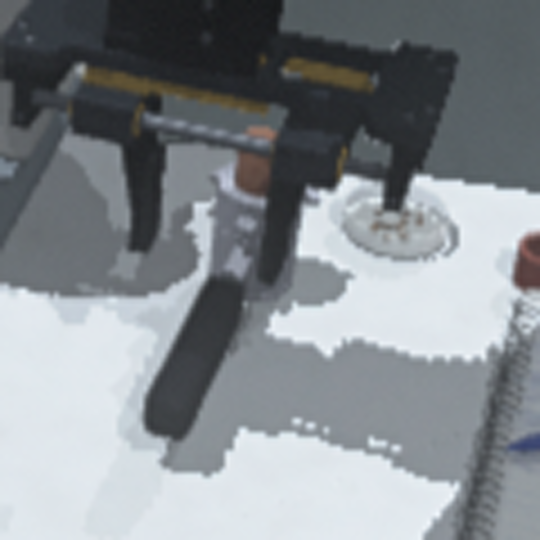

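The plug stands in the cup (crop 255,160). Now to grip the handle firmly.

{"fn": "drive_tool", "kwargs": {
  "moves": [
    {"x": -0.2,"y": 0.6,"z": 35,"rx": 0,"ry": 0,"rz": 0,"fingers": -0.2},
    {"x": -0.2,"y": 0.6,"z": 65,"rx": 0,"ry": 0,"rz": 0,"fingers": -0.2},
    {"x": -0.2,"y": 0.6,"z": 76,"rx": 0,"ry": 0,"rz": 0,"fingers": -0.2},
    {"x": -0.2,"y": 0.6,"z": 76,"rx": 0,"ry": 0,"rz": 0,"fingers": 0.2},
    {"x": -0.2,"y": 0.6,"z": 76,"rx": 0,"ry": 0,"rz": 0,"fingers": 0.4},
    {"x": -0.2,"y": 0.6,"z": 76,"rx": 0,"ry": 0,"rz": 0,"fingers": 0.6},
    {"x": -0.2,"y": 0.6,"z": 76,"rx": 0,"ry": 0,"rz": 0,"fingers": 1},
    {"x": -0.2,"y": 0.6,"z": 76,"rx": 0,"ry": 0,"rz": 0,"fingers": 1},
    {"x": -0.2,"y": 0.6,"z": 76,"rx": 0,"ry": 0,"rz": 0,"fingers": 1}
  ],
  "force": 60
}}

```text
time_s: 12.12
tool_pos: [0.5088, -0.3951, 0.0207]
tool_rot: [180.0, -0.1, -8.3]
force: [0.3, -0.5, 2.2]
grip_width: 0.0215
grasp_force: 60.0
```

```bash
python3 conv.py 508.5 -394.1 60 -8.3
```

```text
t 12.12 tcp [ 508.8 -395.1   20.7] rot [ 1.8e+02 -1.0e-01 -8.3e+00] F [ 0.3 -0.5  2.2] M [ 0.   -0.11 -0.06] w 21.5 g 60.0 j7 -66
move x -0.5 y -0.9 z -39.3 rz -0.000
```

{"fn": "drive_tool", "kwargs": {
  "moves": [
    {"x": 0,"y": 0,"z": -10,"rx": 0,"ry": 0,"rz": 0,"fingers": 1},
    {"x": 0,"y": 0,"z": -30,"rx": 0,"ry": 0,"rz": 0,"fingers": 1},
    {"x": 0,"y": 0,"z": -50,"rx": 0,"ry": 0,"rz": 0,"fingers": 1},
    {"x": 0,"y": 0,"z": -60,"rx": 0,"ry": 0,"rz": 0,"fingers": 1},
    {"x": 0,"y": 0,"z": -60,"rx": 0,"ry": 0,"rz": 0,"fingers": 1},
    {"x": 0,"y": 0,"z": -60,"rx": 0,"ry": 0,"rz": 0,"fingers": 1}
  ]
}}

```text
time_s: 12.88
tool_pos: [0.5079, -0.3944, 0.0795]
tool_rot: [-180.0, 0.1, -8.3]
force: [-0.4, 0.2, -2.8]
grip_width: 0.0215
grasp_force: 60.0
```

```bash
python3 conv.py 493 -213 80 -2.5
```

```text
t 12.88 tcp [ 507.9 -394.4   79.5] rot [-1.8e+02  1.0e-01 -8.3e+00] F [-0.4  0.2 -2.8] M [ 0.1   0.36 -0.  ] w 21.5 g 60.0 j7 -66
move x -41.0 y -177.3 z -0.5 rz -0.102
```

{"fn": "drive_tool", "kwargs": {
  "moves": [
    {"x": -5,"y": -15,"z": 0,"rx": 0,"ry": 0,"rz": -0.01,"fingers": 1},
    {"x": -12,"y": -45,"z": 0,"rx": 0,"ry": 0,"rz": -0.03,"fingers": 1},
    {"x": -20,"y": -80,"z": 0,"rx": 0,"ry": 0,"rz": -0.05,"fingers": 1},
    {"x": -28,"y": -115,"z": 0,"rx": 0,"ry": 0,"rz": -0.07,"fingers": 1},
    {"x": -35,"y": -145,"z": 0,"rx": 0,"ry": 0,"rz": -0.09,"fingers": 1},
    {"x": -39,"y": -167,"z": 0,"rx": 0,"ry": 0,"rz": -0.1,"fingers": 1},
    {"x": -41,"y": -177,"z": 0,"rx": 0,"ry": 0,"rz": -0.102,"fingers": 1},
    {"x": -41,"y": -177,"z": 0,"rx": 0,"ry": 0,"rz": -0.102,"fingers": 1},
    {"x": -41,"y": -177,"z": 0,"rx": 0,"ry": 0,"rz": -0.102,"fingers": 1},
    {"x": -41,"y": -177,"z": 0,"rx": 0,"ry": 0,"rz": -0.102,"fingers": 1}
  ]
}}

```text
time_s: 14.12
tool_pos: [0.4934, -0.2149, 0.08]
tool_rot: [180.0, -0.0, -2.6]
force: [-0.4, 0.1, -2.6]
grip_width: 0.0213
grasp_force: 60.0
```

```bash
python3 conv.py 493 -213 136 -2.5
python3 - <<'E'
from cell import vision
from h import *
c=vision.read_camera("side"); np.savez("side3.npz",**c)
cv2.imwrite("pics/under.png",cv2.resize(c["image"][110:260,170:320,::-1],None,fx=4,fy=4,interpolation=cv2.INTER_CUBIC))
E
```

```text
t 14.12 tcp [ 493.4 -214.9   80. ] rot [180.   -0.   -2.6] F [-0.4  0.1 -2.6] M [ 0.06  0.31 -0.02] w 21.3 g 60.0 j7 -75
move x -0.4 y -1.9 z -56.0 rz -0.002
```

View pics/under.png

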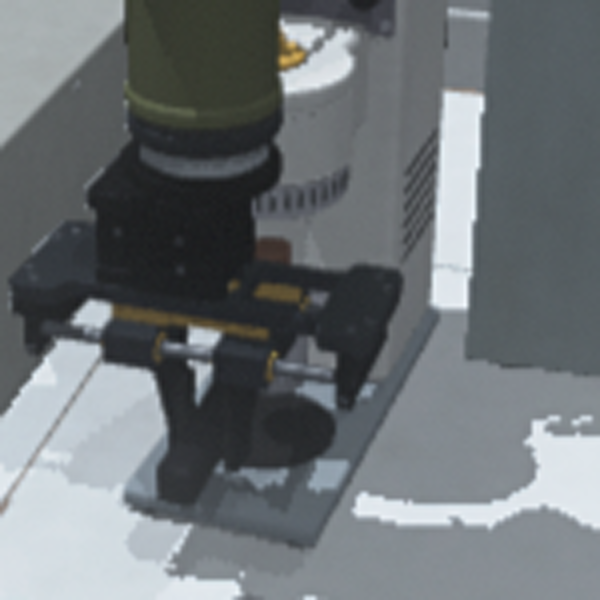

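{"fn": "drive_tool", "kwargs": {
  "moves": [
    {"x": -0.4,"y": -1.5,"z": -10,"rx": 0,"ry": 0,"rz": 0,"fingers": 1},
    {"x": -0.4,"y": -1.5,"z": -25,"rx": 0,"ry": 0,"rz": 0,"fingers": 1},
    {"x": -0.4,"y": -1.5,"z": -40,"rx": 0,"ry": 0,"rz": 0,"fingers": 1},
    {"x": -0.4,"y": -1.5,"z": -52,"rx": 0,"ry": 0,"rz": 0,"fingers": 1},
    {"x": -0.4,"y": -1.5,"z": -58,"rx": 0,"ry": 0,"rz": 0,"fingers": 1},
    {"x": -0.4,"y": -1.5,"z": -58,"rx": 0,"ry": 0,"rz": 0,"fingers": 1},
    {"x": -0.4,"y": -1.5,"z": -58,"rx": 0,"ry": 0,"rz": 0,"fingers": 1},
    {"x": -0.4,"y": -1.5,"z": -58,"rx": 0,"ry": 0,"rz": 0,"fingers": 1}
  ]
}}

```text
time_s: 15.18
tool_pos: [0.4927, -0.212, 0.1374]
tool_rot: [-180.0, 0.1, -2.5]
force: [-0.9, 0.8, -3.5]
grip_width: 0.0212
grasp_force: 60.0
```

```bash
python3 conv.py 493 -213 148 -2.5
```

```text
t 15.18 tcp [ 492.7 -212.   137.4] rot [-1.8e+02  1.0e-01 -2.5e+00] F [-0.9  0.8 -3.5] M [0.05 0.34 0.02] w 21.2 g 60.0 j7 -74
move x 0.3 y 1.0 z -10.6 rz 0.001
```

{"fn": "drive_tool", "kwargs": {
  "moves": [
    {"x": 0.2,"y": 0.5,"z": -3,"rx": 0,"ry": 0,"rz": 0,"fingers": 1},
    {"x": 0.2,"y": 0.5,"z": -6,"rx": 0,"ry": 0,"rz": 0,"fingers": 1},
    {"x": 0.2,"y": 0.5,"z": -9,"rx": 0,"ry": 0,"rz": 0,"fingers": 1},
    {"x": 0.2,"y": 0.5,"z": -10.5,"rx": 0,"ry": 0,"rz": 0,"fingers": 1},
    {"x": 0.2,"y": 0.5,"z": -10.5,"rx": 0,"ry": 0,"rz": 0,"fingers": 1},
    {"x": 0.2,"y": 0.5,"z": -10.5,"rx": 0,"ry": 0,"rz": 0,"fingers": 1}
  ]
}}

```text
time_s: 15.92
tool_pos: [0.4933, -0.2126, 0.1485]
tool_rot: [180.0, 0.0, -2.5]
force: [0.0, -0.9, -2.9]
grip_width: 0.0215
grasp_force: 60.0
```

```bash
python3 conv.py 493 -213 156 -2.5
```

```text
t 15.93 tcp [ 493.3 -212.6  148.5] rot [180.    0.   -2.5] F [ 0.  -0.9 -2.9] M [0.04 0.38 0.06] w 21.5 g 60.0 j7 -74
move x -0.3 y 0.4 z -7.5 rz 0.000
```

Rim is in the mouth with no contact. Now feeling for the slots.

{"fn": "drive_tool", "kwargs": {
  "moves": [
    {"x": 0,"y": 0,"z": -2,"rx": 0,"ry": 0,"rz": 0,"fingers": 1},
    {"x": 0,"y": 0,"z": -4,"rx": 0,"ry": 0,"rz": 0,"fingers": 1},
    {"x": 0,"y": 0,"z": -6,"rx": 0,"ry": 0,"rz": 0,"fingers": 1},
    {"x": 0,"y": 0,"z": -7,"rx": 0,"ry": 0,"rz": 0,"fingers": 1},
    {"x": 0,"y": 0,"z": -7,"rx": 0,"ry": 0,"rz": 0,"fingers": 1}
  ]
}}

```text
time_s: 16.55
tool_pos: [0.4933, -0.2127, 0.1556]
tool_rot: [180.0, -0.0, -2.5]
force: [-0.1, 0.2, -4.0]
grip_width: 0.0216
grasp_force: 60.0
```

```bash
python3 conv.py 493 -213 158.5 -2.5
```

```text
t 16.55 tcp [ 493.3 -212.7  155.6] rot [180.   -0.   -2.5] F [-0.1  0.2 -4. ] M [0.05 0.36 0.03] w 21.6 g 60.0 j7 -74
move x -0.3 y 0.3 z -2.9 rz 0.000
```

{"fn": "drive_tool", "kwargs": {
  "moves": [
    {"x": 0,"y": 0,"z": -2,"rx": 0,"ry": 0,"rz": 0,"fingers": 1},
    {"x": 0,"y": 0,"z": -4,"rx": 0,"ry": 0,"rz": 0,"fingers": 1},
    {"x": 0,"y": 0,"z": -6,"rx": 0,"ry": 0,"rz": 0,"fingers": 1},
    {"x": 0,"y": 0,"z": -6,"rx": 0,"ry": 0,"rz": 0,"fingers": 1},
    {"x": 0,"y": 0,"z": -6,"rx": 0,"ry": 0,"rz": 0,"fingers": 1}
  ]
}}

```text
time_s: 17.18
tool_pos: [0.4932, -0.2126, 0.1613]
tool_rot: [-180.0, 0.0, -2.5]
force: [0.3, -0.9, -4.9]
grip_width: 0.0209
grasp_force: 60.0
```

```bash
python3 conv.py 493 -213 166 -2.5
```

```text
t 17.18 tcp [ 493.2 -212.6  161.3] rot [-180.     0.    -2.5] F [ 0.3 -0.9 -4.9] M [ 0.06  0.42 -0.  ] w 20.9 g 60.0 j7 -74
move x -0.2 y 0.4 z -4.7 rz 0.000
```

The lugs are in the slots, and the seal is starting to touch. Lifting further.

{"fn": "drive_tool", "kwargs": {
  "moves": [
    {"x": 0,"y": 0,"z": -1.5,"rx": 0,"ry": 0,"rz": 0,"fingers": 1},
    {"x": 0,"y": 0,"z": -3,"rx": 0,"ry": 0,"rz": 0,"fingers": 1},
    {"x": 0,"y": 0,"z": -4.5,"rx": 0,"ry": 0,"rz": 0,"fingers": 1},
    {"x": 0,"y": 0,"z": -4.5,"rx": 0,"ry": 0,"rz": 0,"fingers": 1},
    {"x": 0,"y": 0,"z": -4.5,"rx": 0,"ry": 0,"rz": 0,"fingers": 1}
  ]
}}

```text
time_s: 17.8
tool_pos: [0.4926, -0.2125, 0.1656]
tool_rot: [-180.0, 0.1, -2.5]
force: [-1.3, 0.5, -7.2]
grip_width: 0.0216
grasp_force: 60.0
```

```bash
python3 conv.py 493 -213 166 -2.5
```

```text
t 17.80 tcp [ 492.6 -212.5  165.6] rot [-1.8e+02  1.0e-01 -2.5e+00] F [-1.3  0.5 -7.2] M [ 0.08  0.96 -0.  ] w 21.6 g 60.0 j7 -74
move x 0.4 y 0.4 z -0.4 rz 0.000
```

{"fn": "drive_tool", "kwargs": {
  "moves": [
    {"x": 0.2,"y": 0,"z": -1,"rx": 0,"ry": 0,"rz": 0,"fingers": 1},
    {"x": 0.2,"y": 0,"z": -1.5,"rx": 0,"ry": 0,"rz": 0,"fingers": 1},
    {"x": 0.2,"y": 0,"z": -1.5,"rx": 0,"ry": 0,"rz": 0,"fingers": 1}
  ]
}}

```text
time_s: 18.18
tool_pos: [0.4927, -0.2126, 0.1671]
tool_rot: [-180.0, 0.1, -2.5]
force: [-3.1, 0.7, -7.3]
grip_width: 0.0212
grasp_force: 60.0
```

Run:
```python
from cell import sensors
import numpy as np
o=sensors.get_obs(); p=np.array(o["tool_pos"])*1000; s=o["tool_rot"][2]
print(p.round(1),s,np.round(o["force"],1),np.round(o["wrist_torque"],2))
# arc moves about cup axis at +D along tool x, D=109.5; rz negative = psi increases
D=109.5
for th in (10,20,30,40,50,55):
    t=np.radians(th); print(th,"x %.1f y %.1f rz %.3f"%(D*(1-np.cos(t)),D*np.sin(t),-t))
```

```text
[ 492.7 -212.6  167.1] -2.483100577289915 [-3.1  0.7 -7.3] [ 0.1   1.47 -0.01]
10 x 1.7 y 19.0 rz -0.175
20 x 6.6 y 37.5 rz -0.349
30 x 14.7 y 54.7 rz -0.524
40 x 25.6 y 70.4 rz -0.698
50 x 39.1 y 83.9 rz -0.873
55 x 46.7 y 89.7 rz -0.960
```

Run:
```python
from cell import vision
from h import *
c=vision.read_camera("side"); np.savez("side4.npz",**c)
x0,y0,w,h,k=205,110,80,90,5
im=c["image"][y0:y0+h,x0:x0+w,::-1]; A=cv2.resize(im,None,fx=k,fy=k,interpolation=cv2.INTER_CUBIC); B=A.copy()
a=np.radians(np.arange(0,361,5)); H=np.array([602.3,-218.])
def D(X,col): cv2.polylines(B,[np.round(((proj(c,X)-[x0,y0]+.5)*k-.5)*8).astype(int)],False,col,1,cv2.LINE_AA,3)
C=lambda r,z:np.c_[H[0]+r*np.cos(a),H[1]+r*np.sin(a),0*a+z]/1000
for r,z,col in((45.5,185,(0,255,0)),(22.5,146,(0,255,255)),(22.5,132,(255,255,0)),(22.5,140,(255,0,255))): D(C(r,z),col)
cv2.imwrite("pics/up.png",np.hstack([A,B]))
```

```text
(no output)
```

View pics/up.png

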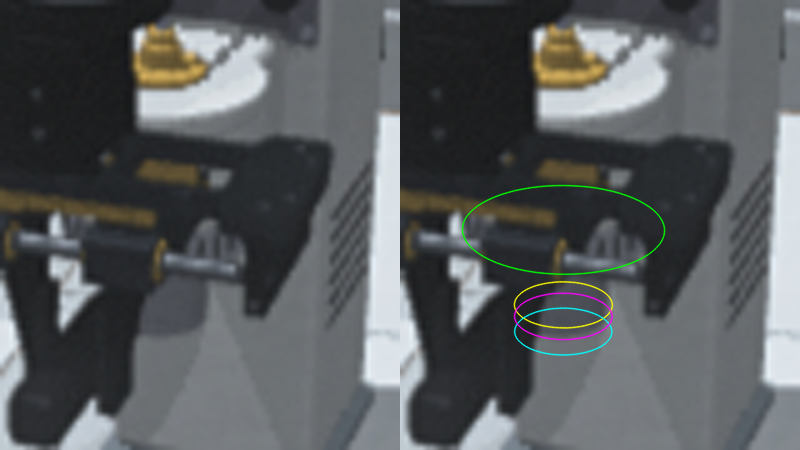

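The cup's underside edge is visible near crop (165,334), which puts it at about 142 mm. So it is in the slots but sagging nose-down by about 2°. I'll pitch the tool nose-up to level it and lift.

{"fn": "drive_tool", "kwargs": {
  "moves": [
    {"x": -0.4,"y": 0,"z": 0,"rx": 0,"ry": 0.01,"rz": 0,"fingers": 1},
    {"x": -0.4,"y": 0,"z": 0,"rx": 0,"ry": 0.02,"rz": 0,"fingers": 1},
    {"x": -0.4,"y": 0,"z": 0,"rx": 0,"ry": 0.02,"rz": 0,"fingers": 1},
    {"x": -0.4,"y": 0,"z": 0,"rx": 0,"ry": 0.02,"rz": 0,"fingers": 1}
  ]
}}

```text
time_s: 18.73
tool_pos: [0.493, -0.2126, 0.1676]
tool_rot: [180.0, -1.1, -2.5]
force: [-3.3, 0.3, -8.1]
grip_width: 0.0218
grasp_force: 60.0
```

```bash
cat > cupz.py <<'E'
from cell import vision, sensors
from h import *
o=sensors.get_obs(); print(o["time_s"],np.round(np.array(o["tool_pos"])*1000,1),np.round(o["tool_rot"],1),np.round(o["force"],1),np.round(o["wrist_torque"],2),o["grasp_force"])
c=vision.read_camera("side"); g=c["image"].mean(2)
for u in (234,236,238,240): print(u,g[160:185,u].round().astype(int).tolist())
E
python3 cupz.py
python3 - <<'E'
from h import *
c=cam("side4.npz"); g=c["image"].mean(2)
for u in (234,236,238,240): print(u,g[160:185,u].round().astype(int).tolist())
E
```

```text
18.725 [ 493.  -212.6  167.6] [180.   -1.1  -2.5] [-3.3  0.3 -8.1] [0.03 1.5  0.03] 59.99953128397465
234 [50, 42, 40, 43, 41, 43, 41, 42, 42, 66, 78, 78, 80, 82, 80, 82, 84, 106, 112, 114, 113, 113, 112, 113, 113]
236 [105, 92, 74, 62, 61, 64, 55, 59, 74, 80, 83, 82, 81, 81, 80, 81, 83, 99, 110, 113, 113, 111, 112, 112, 111]
238 [57, 108, 99, 76, 59, 73, 79, 80, 81, 79, 82, 81, 82, 81, 78, 81, 82, 99, 110, 112, 113, 113, 112, 111, 111]
240 [42, 95, 126, 95, 63, 67, 78, 78, 81, 80, 79, 80, 82, 80, 80, 79, 83, 106, 112, 112, 112, 112, 111, 111, 112]
234 [45, 39, 39, 43, 41, 43, 42, 41, 46, 66, 76, 80, 80, 80, 79, 82, 84, 105, 113, 113, 113, 113, 114, 112, 112]
236 [80, 91, 82, 68, 65, 63, 53, 62, 76, 81, 82, 82, 82, 80, 77, 82, 82, 98, 110, 113, 113, 111, 112, 112, 111]
238 [80, 141, 110, 69, 49, 62, 75, 81, 80, 81, 81, 81, 81, 81, 78, 81, 83, 98, 111, 113, 112, 113, 113, 113, 111]
240 [55, 113, 101, 73, 58, 73, 80, 81, 79, 80, 82, 80, 80, 80, 78, 80, 85, 106, 112, 111, 113, 112, 111, 111, 112]
```

The cup didn't move when I pitched the tool, and there's a 3 N push toward -x, so it is probably leaning on the far wall of the mouth. I'll back off slightly in x, centre in y, and watch both forces and the cup's edge.

{"fn": "drive_tool", "kwargs": {
  "moves": [
    {"x": -0.8,"y": 0.3,"z": 0,"rx": 0,"ry": 0,"rz": 0,"fingers": 1},
    {"x": -1.6,"y": 0.6,"z": 0,"rx": 0,"ry": 0,"rz": 0,"fingers": 1},
    {"x": -1.6,"y": 0.6,"z": 0,"rx": 0,"ry": 0,"rz": 0,"fingers": 1},
    {"x": -1.6,"y": 0.6,"z": 0,"rx": 0,"ry": 0,"rz": 0,"fingers": 1}
  ]
}}

```text
time_s: 19.27
tool_pos: [0.4923, -0.213, 0.168]
tool_rot: [180.0, -1.2, -2.4]
force: [0.7, 0.8, -7.2]
grip_width: 0.0215
grasp_force: 60.0
```

```bash
cat > cupz.py <<'E'
from cell import vision, sensors
from h import *
o=sensors.get_obs(); print(o["time_s"],np.round(np.array(o["tool_pos"])*1000,1),np.round(o["tool_rot"],2),np.round(o["force"],1),np.round(o["wrist_torque"],2),o["grasp_force"])
c=vision.read_camera("side"); g=c["image"].mean(2)
def edge(p,lo=82,hi=112):  # subpixel crossing of mid level from the end
    m=(lo+hi)/2
    i=np.where(p<m)[0].max(); return i+(m-p[i])/(p[i+1]-p[i])
print("bottom rows",[(u,round(160+edge(g[160:186,u]),2)) for u in range(232,245,2)])
print("right cols",[(r,round(225+edge(g[r,225:256]),2)) for r in (168,169,170,171,172)])
print(g[168,236:256].round().astype(int).tolist())
H=np.array([602.,-218.]);a=np.radians(np.arange(0,360,1))
for z in(132,140,142,144,146,148):
    q=proj(c,np.c_[H[0]+22.5*np.cos(a),H[1]+22.5*np.sin(a),0*a+z]/1000); print(z,"maxrow %.2f right %.2f"%(q[:,1].max(),q[:,0].max()),end=" | ")
E
python3 cupz.py
```

```text
19.275 [ 492.3 -213.   168. ] [179.99  -1.24  -2.45] [ 0.7  0.8 -7.2] [0.26 0.67 0.1 ] 60.00207457691431
bottom rows [(232, np.float64(177.91)), (234, np.float64(177.6)), (236, np.float64(177.9)), (238, np.float64(177.87)), (240, np.float64(177.64)), (242, np.float64(177.23)), (244, np.float64(176.4))]Traceback (most recent call last):
  File "cupz.py", line 9, in <module>
    print("right cols",[(r,round(225+edge(g[r,225:256]),2)) for r in (168,169,170,171,172)])
                                     ~~~~^^^^^^^^^^^^^^
  File "cupz.py", line 7, in edge
    i=np.where(p<m)[0].max(); return i+(m-p[i])/(p[i+1]-p[i])
                                                 ~^^^^^
IndexError: index 31 is out of bounds for axis 0 with size 31
```

```bash
sed -i '/right cols/d' cupz.py; python3 cupz.py
```

```text
19.325 [ 492.3 -213.   168. ] [179.99  -1.24  -2.45] [ 1.2  1.2 -6.5] [0.25 0.57 0.13] 60.00244366005063
bottom rows [(232, np.float64(177.92)), (234, np.float64(177.59)), (236, np.float64(177.85)), (238, np.float64(177.94)), (240, np.float64(177.63)), (242, np.float64(177.3)), (244, np.float64(176.37))]
[72, 80, 80, 80, 80, 80, 80, 77, 75, 74, 102, 123, 115, 114, 115, 115, 111, 88, 45, 35]
132 maxrow 180.56 right 246.84 | 140 maxrow 177.47 right 246.89 | 142 maxrow 176.70 right 246.91 | 144 maxrow 175.92 right 246.92 | 146 maxrow 175.14 right 246.93 | 148 maxrow 174.37 right 246.95 |
```

{"fn": "drive_tool", "kwargs": {
  "moves": [
    {"x": 0.6,"y": 0,"z": 0,"rx": 0,"ry": 0.02,"rz": 0,"fingers": 1},
    {"x": 0.6,"y": 0,"z": 0,"rx": 0,"ry": 0.035,"rz": 0,"fingers": 1},
    {"x": 0.6,"y": 0,"z": 0,"rx": 0,"ry": 0.035,"rz": 0,"fingers": 1},
    {"x": 0.6,"y": 0,"z": 0,"rx": 0,"ry": 0.035,"rz": 0,"fingers": 1}
  ]
}}

```text
time_s: 19.88
tool_pos: [0.4921, -0.2133, 0.1678]
tool_rot: [180.0, -3.2, -2.5]
force: [1.1, 0.9, -6.4]
grip_width: 0.0218
grasp_force: 60.0
```

```bash
python3 cupz.py
```

```text
19.875 [ 492.1 -213.3  167.8] [179.98  -3.17  -2.48] [ 1.1  0.9 -6.4] [0.16 0.61 0.09] 59.99654458835721
bottom rows [(232, np.float64(178.34)), (234, np.float64(178.12)), (236, np.float64(178.23)), (238, np.float64(178.2)), (240, np.float64(178.31)), (242, np.float64(177.6)), (244, np.float64(176.75))]
[65, 77, 81, 81, 79, 80, 79, 77, 74, 71, 86, 114, 105, 103, 91, 88, 78, 55, 39, 37]
132 maxrow 180.56 right 246.84 | 140 maxrow 177.47 right 246.89 | 142 maxrow 176.70 right 246.91 | 144 maxrow 175.92 right 246.92 | 146 maxrow 175.14 right 246.93 | 148 maxrow 174.37 right 246.95 |
```

The cup slips in the pads: pitching or lifting doesn't raise it, because the seal load plus its weight on a 110 mm lever exceeds the grip's torsional friction. I'll set the cup on the foot plate and regrasp the grip nearer the cup with the tool tilted. That shortens the lever and makes the pad overlap longer, while the gripper body still clears the head.

{"fn": "drive_tool", "kwargs": {
  "moves": [
    {"x": -0.3,"y": 0,"z": 6,"rx": 0,"ry": 0,"rz": 0,"fingers": 1},
    {"x": -0.7,"y": 0,"z": 12,"rx": 0,"ry": 0,"rz": 0,"fingers": 1},
    {"x": -1.4,"y": 0,"z": 25,"rx": 0,"ry": 0,"rz": 0,"fingers": 1},
    {"x": -2.2,"y": 0,"z": 40,"rx": 0,"ry": 0.01,"rz": 0,"fingers": 1},
    {"x": -3.3,"y": 0,"z": 60,"rx": 0,"ry": 0.03,"rz": 0,"fingers": 1},
    {"x": -4.4,"y": 0,"z": 80,"rx": 0,"ry": 0.05,"rz": 0,"fingers": 1},
    {"x": -5.5,"y": 0,"z": 100,"rx": 0,"ry": 0.055,"rz": 0,"fingers": 1},
    {"x": -6.3,"y": 0,"z": 115,"rx": 0,"ry": 0.055,"rz": 0,"fingers": 1},
    {"x": -6.3,"y": 0,"z": 115,"rx": 0,"ry": 0.055,"rz": 0,"fingers": 1},
    {"x": -6.3,"y": 0,"z": 115,"rx": 0,"ry": 0.055,"rz": 0,"fingers": 1},
    {"x": -6.3,"y": 0,"z": 115,"rx": 0,"ry": 0.055,"rz": 0,"fingers": 1}
  ]
}}

```text
time_s: 21.3
tool_pos: [0.493, -0.2135, 0.0533]
tool_rot: [180.0, -6.4, -2.5]
force: [-0.4, -0.1, -2.9]
grip_width: 0.0215
grasp_force: 60.0
```

Run:
```python
from cell import vision, sensors
from h import *
o=sensors.get_obs(); print(o["time_s"],np.round(np.array(o["tool_pos"])*1000,1),np.round(o["tool_rot"],2),np.round(o["force"],1),np.round(o["wrist_torque"],2),np.round(o["qpos"],0))
c=vision.read_camera("side"); np.savez("side5.npz",**c)
cv2.imwrite("pics/low.png",cv2.resize(c["image"][130:250,190:310,::-1],None,fx=5,fy=5,interpolation=cv2.INTER_CUBIC))
```

```text
21.3 [ 493.  -213.5   53.3] [179.95  -6.4   -2.47] [-0.4 -0.1 -2.9] [ 0.04  0.52 -0.04] [ 35.  11. -14. 115.   1.  49. -72.]
```

{"fn": "drive_tool", "kwargs": {
  "moves": [
    {"x": -0.7,"y": 0,"z": 6,"rx": 0,"ry": 0,"rz": 0,"fingers": 1},
    {"x": -1.2,"y": 0,"z": 11,"rx": 0,"ry": 0,"rz": 0,"fingers": 1},
    {"x": -1.3,"y": 0,"z": 12,"rx": 0,"ry": 0,"rz": 0,"fingers": 1},
    {"x": -1.3,"y": 0,"z": 12,"rx": 0,"ry": 0,"rz": 0,"fingers": 1}
  ]
}}

```text
time_s: 21.85
tool_pos: [0.492, -0.2131, 0.0401]
tool_rot: [-180.0, -6.3, -2.5]
force: [0.1, 0.3, -3.2]
grip_width: 0.0217
grasp_force: 60.0
```

{"fn": "drive_tool", "kwargs": {
  "moves": [
    {"x": -0.1,"y": 0,"z": 1.3,"rx": 0,"ry": 0,"rz": 0,"fingers": 1},
    {"x": -0.2,"y": 0,"z": 1.5,"rx": 0,"ry": 0,"rz": 0,"fingers": 1},
    {"x": -0.2,"y": 0,"z": 1.5,"rx": 0,"ry": 0,"rz": 0,"fingers": 1}
  ]
}}

```text
time_s: 22.22
tool_pos: [0.4923, -0.2133, 0.0391]
tool_rot: [180.0, -6.3, -2.5]
force: [-0.8, 0.3, -0.9]
grip_width: 0.0217
grasp_force: 60.0
```

{"fn": "drive_tool", "kwargs": {
  "moves": [
    {"x": -0.1,"y": 0,"z": 1,"rx": 0,"ry": 0,"rz": 0,"fingers": 1},
    {"x": -0.1,"y": 0,"z": 1,"rx": 0,"ry": 0,"rz": 0,"fingers": 1},
    {"x": -0.1,"y": 0,"z": 1,"rx": 0,"ry": 0,"rz": 0,"fingers": 1}
  ]
}}

```text
time_s: 22.6
tool_pos: [0.4921, -0.2134, 0.0381]
tool_rot: [180.0, -6.3, -2.5]
force: [-5.2, 0.4, 5.7]
grip_width: 0.0214
grasp_force: 60.0
```

{"fn": "drive_tool", "kwargs": {
  "moves": [
    {"x": 0,"y": 0,"z": -0.5,"rx": 0,"ry": 0,"rz": 0,"fingers": 0.2},
    {"x": 0,"y": 0,"z": -0.5,"rx": 0,"ry": 0,"rz": 0,"fingers": -0.2},
    {"x": 0,"y": 0,"z": -0.5,"rx": 0,"ry": 0,"rz": 0,"fingers": -0.2},
    {"x": 5,"y": 0,"z": 0,"rx": 0,"ry": 0.08,"rz": 0,"fingers": -0.2},
    {"x": 13,"y": 0,"z": 1,"rx": 0,"ry": 0.2,"rz": 0,"fingers": -0.2},
    {"x": 23,"y": -0.2,"z": 2,"rx": 0,"ry": 0.32,"rz": 0,"fingers": -0.2},
    {"x": 30,"y": -0.2,"z": 2.8,"rx": 0,"ry": 0.44,"rz": 0,"fingers": -0.2},
    {"x": 33.7,"y": -0.2,"z": 2.8,"rx": 0,"ry": 0.5,"rz": 0,"fingers": -0.2},
    {"x": 33.7,"y": -0.2,"z": 2.8,"rx": 0,"ry": 0.5,"rz": 0,"fingers": -0.2},
    {"x": 33.7,"y": -0.2,"z": 2.8,"rx": 0,"ry": 0.5,"rz": 0,"fingers": -0.2},
    {"x": 33.7,"y": -0.2,"z": 2.8,"rx": 0,"ry": 0.5,"rz": 0,"fingers": -0.2}
  ]
}}

```text
time_s: 23.98
tool_pos: [0.5263, -0.2146, 0.039]
tool_rot: [180.0, -35.0, -2.4]
force: [0.5, -0.1, -0.3]
grip_width: 0.0522
grasp_force: 0.0
```

Run:
```python
from cell import vision, sensors
from h import *
o=sensors.get_obs(); print(o["time_s"],np.round(np.array(o["tool_pos"])*1000,1),np.round(o["tool_rot"],2),np.round(o["force"],1),np.round(o["wrist_torque"],2),np.round(o["qpos"],0))
c=vision.read_camera("side"); np.savez("side6.npz",**c)
cv2.imwrite("pics/regrasp.png",cv2.resize(c["image"][110:270,180:340,::-1],None,fx=3.7,fy=3.7,interpolation=cv2.INTER_CUBIC))
```

```text
23.975 [ 526.3 -214.6   39. ] [179.97 -34.96  -2.44] [ 0.5 -0.1 -0.3] [ 0.09  0.66 -0.  ] [ 52.   6. -24. 133. -51.  16. -17.]
```

View pics/regrasp.png

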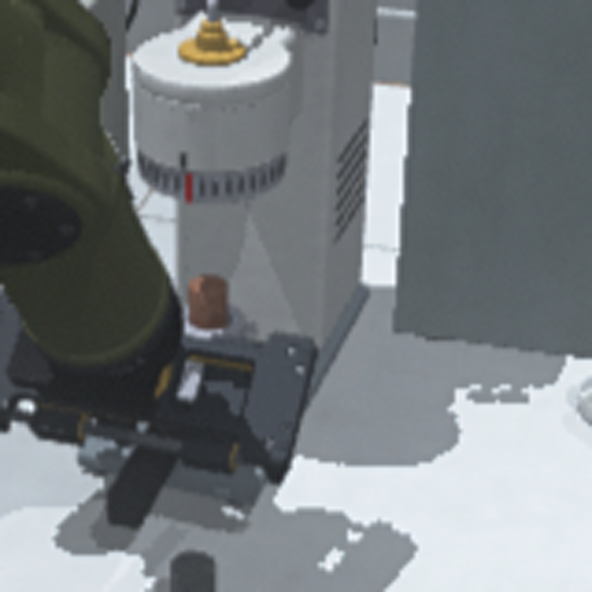

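The tool reached the tilted pose. The cup stands level on the foot plate with the plug in it (crop 208,300), the head is in clear view, and the red line is just right of the front mark. Gripping now.

{"fn": "drive_tool", "kwargs": {
  "moves": [
    {"x": 0,"y": 0,"z": 0,"rx": 0,"ry": 0,"rz": 0,"fingers": 0.2},
    {"x": 0,"y": 0,"z": 0,"rx": 0,"ry": 0,"rz": 0,"fingers": 0.4},
    {"x": 0,"y": 0,"z": 0,"rx": 0,"ry": 0,"rz": 0,"fingers": 0.6},
    {"x": 0,"y": 0,"z": 0,"rx": 0,"ry": 0,"rz": 0,"fingers": 1},
    {"x": 0,"y": 0,"z": 0,"rx": 0,"ry": 0,"rz": 0,"fingers": 1},
    {"x": 0,"y": 0,"z": 0,"rx": 0,"ry": 0,"rz": 0,"fingers": 1}
  ],
  "force": 60
}}

```text
time_s: 24.78
tool_pos: [0.5259, -0.2145, 0.0387]
tool_rot: [180.0, -35.0, -2.5]
force: [0.7, -0.0, -0.6]
grip_width: 0.0213
grasp_force: 60.0
```

```bash
cat > w.py <<'E'
# world shift (mm) + yaw about world z (deg, +ccw) of the TCP -> tool-frame row; optional arc about cup axis
import sys, numpy as np
from cell import sensors
from scipy.spatial.transform import Rotation as Ro
def st():
    o=sensors.get_obs(); p=np.array(o["tool_pos"])*1000
    print("t %.2f tcp %s rot %s F %s M %s w %.1f j %s"%(o["time_s"],p.round(1),np.round(o["tool_rot"],1),np.round(o["force"],1),np.round(o["wrist_torque"],2),o["grip_width"]*1000,np.round(o["qpos"],0)))
    return p,Ro.from_euler("xyz",o["tool_rot"],degrees=True)
def row(R,d,yaw=0,nose=0):
    x=R.inv().apply(d); rv=(R.inv()*Ro.from_euler("z",yaw,degrees=True)*R*Ro.from_rotvec([0,np.radians(nose),0])).as_rotvec()
    print("d",np.round(d,1),"-> x %.1f y %.1f z %.1f rx %.3f ry %.3f rz %.3f"%(*x,*rv))
if __name__=="__main__":
    p,R=st(); row(R,np.array(list(map(float,sys.argv[1:4]))),*map(float,sys.argv[4:]))
E
python3 w.py 0 0 55; python3 w.py 0 0 100
python3 - <<'E'
from h import *
c=cam("side6.npz"); im=c["image"].astype(int); r,g,b=im[...,0],im[...,1],im[...,2]
m=((r-b>25)&(r-g>18)).astype(np.uint8); m[:180]=0;m[202:]=0
ys,xs=np.where(m); print([(y,xs[ys==y].min(),xs[ys==y].max()) for y in sorted(set(ys))])
for x,y in((600,-218),(602,-218),(602,-216)): print(x,y,proj(c,np.array([x,y,106])/1000).round(1),proj(c,np.array([x,y,80])/1000).round(1))
m=((r-b>35)&(r-g>25))&(np.arange(384)[:,None]<170)&(np.arange(384)[:,None]>150); print("redline",np.argwhere(m).tolist())
d=im.mean(2); print(d[148:158,222:236].round().astype(int))
E
```

```text
t 24.77 tcp [ 525.9 -214.5   38.7] rot [180.  -35.   -2.5] F [ 0.7 -0.  -0.6] M [ 0.02  0.63 -0.07] w 21.3 j [ 52.   6. -24. 133. -51.  16. -17.]
d [ 0.  0. 55.] -> x 31.5 y 0.0 z -45.1 rx 0.000 ry 0.000 rz 0.000
t 24.77 tcp [ 525.9 -214.5   38.7] rot [180.  -35.   -2.5] F [ 0.7 -0.  -0.6] M [ 0.02  0.63 -0.07] w 21.3 j [ 52.   6. -24. 133. -51.  16. -17.]
d [  0.   0. 100.] -> x 57.3 y 0.0 z -82.0 rx 0.000 ry 0.000 rz 0.000
[(np.int64(180), np.int64(477), np.int64(484)), (np.int64(181), np.int64(476), np.int64(489)), (np.int64(182), np.int64(476), np.int64(491)), (np.int64(183), np.int64(475), np.int64(492)), (np.int64(184), np.int64(475), np.int64(493)), (np.int64(185), np.int64(232), np.int64(493)), (np.int64(186), np.int64(231), np.int64(493)), (np.int64(187), np.int64(231), np.int64(493)), (np.int64(188), np.int64(231), np.int64(493)), (np.int64(189), np.int64(231), np.int64(492)), (np.int64(190), np.int64(231), np.int64(492)), (np.int64(191), np.int64(231), np.int64(492)), (np.int64(192), np.int64(232), np.int64(490)), (np.int64(193), np.int64(232), np.int64(490)), (np.int64(19
[... 390 characters left out ...]
, [160, 231], [161, 230], [161, 231], [162, 230], [162, 231], [163, 230], [163, 231], [164, 230], [164, 231]]
[[135 135 135 133 132 131 130 130 128 127 124 124 123 122]
 [137 136 134 135 134 132 132 131 128 128 126 124 122 120]
 [137 136 136 135 134 132 130 128 128 127 127 124 121 121]
 [136 137 135 135 134 133 113  89 108 126 126 125 123 122]
 [139 137 136 134 134 131 105  62  99 126 126 125 123 120]
 [139 137 135 136 134 131 105  55 100 127 128 125 123 120]
 [102 109 122 136 134 129 106  58 100 126 127 127 124 121]
 [ 77  89 103 103 101 111 109  80 105 126 127 125 123 121]
 [ 68  86  87  90  89  95  94  84  85  91  99 104 106 109]
 [ 68  86  75  83  92  82  84  91  71  75  95  97  92 100]]
```

{"fn": "drive_tool", "kwargs": {
  "moves": [
    {"x": 5.7,"y": 0,"z": -8.2,"rx": 0,"ry": 0,"rz": 0,"fingers": 1},
    {"x": 14.3,"y": 0,"z": -20.5,"rx": 0,"ry": 0,"rz": 0,"fingers": 1},
    {"x": 25.8,"y": 0,"z": -36.9,"rx": 0,"ry": 0,"rz": 0,"fingers": 1},
    {"x": 37.2,"y": 0,"z": -53.3,"rx": 0,"ry": 0,"rz": 0,"fingers": 1},
    {"x": 45.8,"y": 0,"z": -65.6,"rx": 0,"ry": 0,"rz": 0,"fingers": 1},
    {"x": 52.1,"y": 0,"z": -73.4,"rx": 0,"ry": 0,"rz": 0,"fingers": 1},
    {"x": 52.1,"y": 0,"z": -73.4,"rx": 0,"ry": 0,"rz": 0,"fingers": 1},
    {"x": 52.1,"y": 0,"z": -73.4,"rx": 0,"ry": 0,"rz": 0,"fingers": 1}
  ]
}}

```text
time_s: 25.78
tool_pos: [0.526, -0.2141, 0.1277]
tool_rot: [-179.9, -34.9, -2.5]
force: [-0.4, -0.2, -2.8]
grip_width: 0.0216
grasp_force: 60.0
```

```bash
python3 w.py 0 0 25
```

```text
t 25.77 tcp [ 526.  -214.1  127.7] rot [-179.9  -34.9   -2.5] F [-0.4 -0.2 -2.8] M [0.09 1.29 0.05] w 21.6 j [ 52.  -5. -22. 129. -37.  28. -34.]
d [ 0.  0. 25.] -> x 14.3 y -0.0 z -20.5 rx 0.000 ry 0.000 rz -0.000
```

{"fn": "drive_tool", "kwargs": {
  "moves": [
    {"x": 5,"y": 0,"z": -6,"rx": 0,"ry": 0,"rz": 0,"fingers": 1},
    {"x": 9,"y": 0,"z": -12,"rx": 0,"ry": 0,"rz": 0,"fingers": 1},
    {"x": 12.5,"y": 0,"z": -16.5,"rx": 0,"ry": 0,"rz": 0,"fingers": 1},
    {"x": 14.5,"y": 0,"z": -20,"rx": 0,"ry": 0,"rz": 0,"fingers": 1},
    {"x": 14.5,"y": 0,"z": -20,"rx": 0,"ry": 0,"rz": 0,"fingers": 1},
    {"x": 14.5,"y": 0,"z": -20,"rx": 0,"ry": 0,"rz": 0,"fingers": 1}
  ]
}}

```text
time_s: 26.52
tool_pos: [0.5268, -0.2144, 0.1531]
tool_rot: [-180.0, -34.9, -2.5]
force: [0.2, -0.0, -3.3]
grip_width: 0.0214
grasp_force: 60.0
```

```bash
python3 w.py 0 0 8
```

```text
t 26.52 tcp [ 526.8 -214.4  153.1] rot [-180.   -34.9   -2.5] F [ 0.2 -0.  -3.3] M [0.11 1.3  0.03] w 21.4 j [ 52.  -7. -22. 128. -35.  32. -37.]
d [0. 0. 8.] -> x 4.6 y -0.0 z -6.6 rx 0.000 ry 0.000 rz 0.000
```

{"fn": "drive_tool", "kwargs": {
  "moves": [
    {"x": 1.1,"y": 0,"z": -1.6,"rx": 0,"ry": 0,"rz": 0,"fingers": 1},
    {"x": 2.3,"y": 0,"z": -3.3,"rx": 0,"ry": 0,"rz": 0,"fingers": 1},
    {"x": 3.4,"y": 0,"z": -4.9,"rx": 0,"ry": 0,"rz": 0,"fingers": 1},
    {"x": 4.6,"y": 0,"z": -6.6,"rx": 0,"ry": 0,"rz": 0,"fingers": 1},
    {"x": 4.6,"y": 0,"z": -6.6,"rx": 0,"ry": 0,"rz": 0,"fingers": 1}
  ]
}}

```text
time_s: 27.15
tool_pos: [0.5267, -0.2144, 0.1611]
tool_rot: [-180.0, -34.9, -2.5]
force: [1.3, -0.5, -6.0]
grip_width: 0.0212
grasp_force: 60.0
```

```bash
python3 w.py 0 0 4;  python3 cupz.py
```

```text
t 27.15 tcp [ 526.7 -214.4  161.1] rot [-180.   -34.9   -2.5] F [ 1.3 -0.5 -6. ] M [-0.02  1.59 -0.04] w 21.2 j [ 52.  -8. -22. 127. -35.  33. -38.]
d [0. 0. 4.] -> x 2.3 y -0.0 z -3.3 rx 0.000 ry -0.000 rz -0.000
27.15 [ 526.7 -214.4  161.1] [-179.99  -34.91   -2.48] [ 1.3 -0.5 -6. ] [-0.02  1.59 -0.04] 60.00095092691481Traceback (most recent call last):
  File "cupz.py", line 8, in <module>
    print("bottom rows",[(u,round(160+edge(g[160:186,u]),2)) for u in range(232,245,2)])
                                      ~~~~^^^^^^^^^^^^^^
  File "cupz.py", line 7, in edge
    i=np.where(p<m)[0].max(); return i+(m-p[i])/(p[i+1]-p[i])
                                                 ~^^^^^
IndexError: index 26 is out of bounds for axis 0 with size 26
```

{"fn": "drive_tool", "kwargs": {
  "moves": [
    {"x": 1.1,"y": 0,"z": -1.3,"rx": 0,"ry": 0,"rz": 0,"fingers": 1},
    {"x": 2.1,"y": 0,"z": -2.6,"rx": 0,"ry": 0,"rz": 0,"fingers": 1},
    {"x": 3.1,"y": 0,"z": -3.9,"rx": 0,"ry": 0,"rz": 0,"fingers": 1},
    {"x": 3.1,"y": 0,"z": -3.9,"rx": 0,"ry": 0,"rz": 0,"fingers": 1},
    {"x": 3.1,"y": 0,"z": -3.9,"rx": 0,"ry": 0,"rz": 0,"fingers": 1}
  ]
}}

```text
time_s: 27.82
tool_pos: [0.5266, -0.2143, 0.1656]
tool_rot: [-180.0, -34.9, -2.5]
force: [-0.9, -0.4, -9.1]
grip_width: 0.0212
grasp_force: 60.0
```

```bash
python3 w.py 0 0 4
python3 - <<'E'
from cell import vision
from h import *
c=vision.read_camera("side"); g=c["image"].mean(2)
for u in (232,236,240,244): print(u,g[160:190,u].round().astype(int).tolist())
E
```

```text
t 27.82 tcp [ 526.6 -214.3  165.6] rot [-180.   -34.9   -2.5] F [-0.9 -0.4 -9.1] M [-0.04  2.56 -0.13] w 21.2 j [ 52.  -8. -22. 127. -35.  33. -38.]
d [0. 0. 4.] -> x 2.3 y -0.0 z -3.3 rx 0.000 ry 0.000 rz 0.000
232 [43, 42, 43, 42, 42, 42, 45, 44, 43, 40, 39, 48, 47, 40, 40, 45, 46, 45, 44, 44, 40, 43, 40, 41, 37, 44, 84, 111, 116, 114]
236 [46, 43, 43, 42, 43, 42, 44, 44, 44, 43, 39, 37, 39, 39, 50, 67, 67, 69, 68, 63, 70, 94, 95, 94, 109, 115, 113, 113, 114, 113]
240 [44, 40, 38, 39, 38, 41, 45, 43, 43, 42, 41, 39, 50, 87, 109, 103, 88, 65, 63, 61, 67, 104, 113, 113, 113, 114, 113, 112, 115, 124]
244 [75, 74, 91, 97, 80, 77, 78, 63, 49, 44, 45, 42, 42, 72, 87, 108, 112, 81, 58, 56, 55, 81, 118, 127, 126, 127, 129, 129, 129, 128]
```

Now the seal force is about 6 N, close to ledge height. A bit higher still, with slightly more nose-up.

{"fn": "drive_tool", "kwargs": {
  "moves": [
    {"x": 0.6,"y": 0,"z": -0.8,"rx": 0,"ry": 0.005,"rz": 0,"fingers": 1},
    {"x": 1.1,"y": 0,"z": -1.6,"rx": 0,"ry": 0.01,"rz": 0,"fingers": 1},
    {"x": 1.1,"y": 0,"z": -1.6,"rx": 0,"ry": 0.01,"rz": 0,"fingers": 1},
    {"x": 1.1,"y": 0,"z": -1.6,"rx": 0,"ry": 0.01,"rz": 0,"fingers": 1}
  ]
}}

```text
time_s: 28.38
tool_pos: [0.527, -0.2143, 0.1679]
tool_rot: [-180.0, -35.5, -2.5]
force: [-0.4, -0.8, -10.9]
grip_width: 0.0221
grasp_force: 60.0
```

```bash
cat > arc.py <<'E'
import sys
from w import *
p,R=st(); A=np.array([float(sys.argv[1]),float(sys.argv[2]),0]); dz=float(sys.argv[3])
for th in map(float,sys.argv[4:]):
    v=p-A; v[2]=0; row(R,Ro.from_euler("z",th,degrees=True).apply(v)-v+[0,0,dz],th)
E
python3 arc.py 602.3 -217.6 0 6 12 18 24 30 36
```

```text
t 28.38 tcp [ 527.  -214.3  167.9] rot [-180.   -35.5   -2.5] F [ -0.4  -0.8 -10.9] M [ 0.05  2.94 -0.17] w 22.1 j [ 52.  -8. -22. 127. -36.  33. -37.]
d [ 0.1 -7.9  0. ] -> x 0.3 y 7.9 z 0.2 rx 0.061 ry -0.000 rz -0.085
d [  1.  -15.7   0. ] -> x 1.3 y 15.7 z 0.9 rx 0.122 ry -0.000 rz -0.171
d [  2.7 -23.4   0. ] -> x 3.0 y 23.3 z 2.1 rx 0.182 ry -0.000 rz -0.256
d [  5.2 -30.9   0. ] -> x 5.3 y 30.7 z 3.8 rx 0.243 ry -0.000 rz -0.341
d [  8.5 -38.1   0. ] -> x 8.2 y 37.7 z 5.8 rx 0.304 ry -0.000 rz -0.426
d [ 12.5 -44.9   0. ] -> x 11.7 y 44.3 z 8.3 rx 0.365 ry -0.000 rz -0.512
```

Seal about 8 N, so lugs clear the ledges. Twisting anticlockwise.

{"fn": "drive_tool", "kwargs": {
  "moves": [
    {"x": 0.1,"y": 3.9,"z": 0.3,"rx": 0.03,"ry": 0,"rz": -0.043,"fingers": 1},
    {"x": 0.1,"y": 7.9,"z": 0.5,"rx": 0.061,"ry": 0,"rz": -0.085,"fingers": 1},
    {"x": 0.6,"y": 11.8,"z": 0.8,"rx": 0.091,"ry": 0,"rz": -0.128,"fingers": 1},
    {"x": 1.1,"y": 15.7,"z": 1.1,"rx": 0.122,"ry": 0,"rz": -0.171,"fingers": 1},
    {"x": 1.1,"y": 15.7,"z": 1.1,"rx": 0.122,"ry": 0,"rz": -0.171,"fingers": 1},
    {"x": 1.1,"y": 15.7,"z": 1.1,"rx": 0.122,"ry": 0,"rz": -0.171,"fingers": 1}
  ]
}}

```text
time_s: 29.12
tool_pos: [0.5283, -0.2303, 0.168]
tool_rot: [179.9, -35.5, 9.6]
force: [-0.2, 0.4, -11.1]
grip_width: 0.0216
grasp_force: 60.0
```

```bash
python3 arc.py 602.3 -217.6 0 6 12 18 24
```

```text
t 29.12 tcp [ 528.3 -230.3  168. ] rot [179.9 -35.5   9.6] F [ -0.2   0.4 -11.1] M [-0.41  2.74  0.05] w 21.6 j [ 53.  -3. -16. 123. -41.  41. -18.]
d [ 1.7 -7.7  0. ] -> x 0.4 y 7.9 z 0.3 rx 0.061 ry 0.000 rz -0.085
d [  4.3 -15.1   0. ] -> x 1.4 y 15.6 z 1.0 rx 0.122 ry 0.000 rz -0.170
d [  7.5 -22.3   0. ] -> x 3.0 y 23.2 z 2.2 rx 0.182 ry 0.000 rz -0.256
d [ 11.6 -29.    0. ] -> x 5.4 y 30.5 z 3.9 rx 0.243 ry 0.000 rz -0.341
```

{"fn": "drive_tool", "kwargs": {
  "moves": [
    {"x": 0.1,"y": 3.9,"z": 0.1,"rx": 0.03,"ry": 0,"rz": -0.043,"fingers": 1},
    {"x": 0.4,"y": 7.9,"z": 0.3,"rx": 0.061,"ry": 0,"rz": -0.085,"fingers": 1},
    {"x": 0.8,"y": 11.8,"z": 0.6,"rx": 0.091,"ry": 0,"rz": -0.128,"fingers": 1},
    {"x": 1.4,"y": 15.6,"z": 1.0,"rx": 0.122,"ry": 0,"rz": -0.17,"fingers": 1},
    {"x": 2.1,"y": 19.4,"z": 1.6,"rx": 0.152,"ry": 0,"rz": -0.213,"fingers": 1},
    {"x": 3.0,"y": 23.2,"z": 2.2,"rx": 0.182,"ry": 0,"rz": -0.256,"fingers": 1},
    {"x": 3.0,"y": 23.2,"z": 2.2,"rx": 0.182,"ry": 0,"rz": -0.256,"fingers": 1},
    {"x": 3.0,"y": 23.2,"z": 2.2,"rx": 0.182,"ry": 0,"rz": -0.256,"fingers": 1}
  ]
}}

```text
time_s: 30.12
tool_pos: [0.5354, -0.2533, 0.1678]
tool_rot: [179.8, -35.4, 27.5]
force: [-0.9, -0.6, -13.3]
grip_width: 0.0217
grasp_force: 60.0
```

```bash
python3 arc.py 602.3 -217.6 0 6 12 18 24
```

```text
t 30.12 tcp [ 535.4 -253.3  167.8] rot [179.8 -35.4  27.5] F [ -0.9  -0.6 -13.3] M [-1.52  2.97  0.  ] w 21.7 j [ 55.   6. -14. 113. -40.  54.   1.]
d [ 4.1 -6.8  0. ] -> x 0.4 y 7.9 z 0.3 rx 0.061 ry 0.000 rz -0.085
d [  8.9 -13.1   0. ] -> x 1.5 y 15.7 z 1.1 rx 0.121 ry 0.000 rz -0.171
d [ 14.3 -18.9   0. ] -> x 3.2 y 23.4 z 2.4 rx 0.182 ry 0.001 rz -0.256
d [ 20.3 -24.1   0. ] -> x 5.6 y 30.8 z 4.1 rx 0.243 ry 0.001 rz -0.341
```

{"fn": "drive_tool", "kwargs": {
  "moves": [
    {"x": -0.4,"y": 3.9,"z": 0.8,"rx": 0.03,"ry": 0,"rz": -0.043,"fingers": 1},
    {"x": -0.2,"y": 7.9,"z": 1.1,"rx": 0.061,"ry": 0,"rz": -0.085,"fingers": 1},
    {"x": 0.3,"y": 11.8,"z": 1.5,"rx": 0.091,"ry": 0,"rz": -0.128,"fingers": 1},
    {"x": 0.9,"y": 15.7,"z": 1.9,"rx": 0.121,"ry": 0,"rz": -0.171,"fingers": 1},
    {"x": 0.9,"y": 15.7,"z": 1.9,"rx": 0.121,"ry": 0,"rz": -0.171,"fingers": 1},
    {"x": 0.9,"y": 15.7,"z": 1.9,"rx": 0.121,"ry": 0,"rz": -0.171,"fingers": 1}
  ]
}}

```text
time_s: 30.88
tool_pos: [0.5449, -0.2662, 0.1672]
tool_rot: [179.8, -35.5, 39.6]
force: [-0.7, -1.4, -11.3]
grip_width: 0.0215
grasp_force: 60.0
```

```bash
python3 arc.py 602.3 -217.6 0 4 8 12 16
```

```text
t 30.88 tcp [ 544.9 -266.2  167.2] rot [179.8 -35.5  39.6] F [ -0.7  -1.4 -11.3] M [-1.86  2.26 -0.06] w 21.5 j [ 55.  13. -13. 106. -37.  62.  10.]
d [ 3.5 -3.9  0. ] -> x 0.2 y 5.2 z 0.2 rx 0.041 ry 0.000 rz -0.057
d [ 7.3 -7.5  0. ] -> x 0.7 y 10.5 z 0.5 rx 0.081 ry 0.000 rz -0.114
d [ 11.4 -10.9   0. ] -> x 1.5 y 15.6 z 1.1 rx 0.122 ry 0.001 rz -0.171
d [ 15.6 -13.9   0. ] -> x 2.6 y 20.7 z 1.9 rx 0.162 ry 0.001 rz -0.227
```

{"fn": "drive_tool", "kwargs": {
  "moves": [
    {"x": 0.1,"y": 2.6,"z": 0.1,"rx": 0.02,"ry": 0,"rz": -0.028,"fingers": 1},
    {"x": 0.2,"y": 5.2,"z": 0.2,"rx": 0.041,"ry": 0,"rz": -0.057,"fingers": 1},
    {"x": 0.4,"y": 7.9,"z": 0.4,"rx": 0.061,"ry": 0,"rz": -0.085,"fingers": 1},
    {"x": 0.7,"y": 10.5,"z": 0.5,"rx": 0.081,"ry": 0,"rz": -0.114,"fingers": 1},
    {"x": 0.7,"y": 10.5,"z": 0.5,"rx": 0.081,"ry": 0,"rz": -0.114,"fingers": 1},
    {"x": 0.7,"y": 10.5,"z": 0.5,"rx": 0.081,"ry": 0,"rz": -0.114,"fingers": 1}
  ]
}}

```text
time_s: 31.62
tool_pos: [0.5521, -0.2732, 0.1671]
tool_rot: [179.8, -35.5, 47.6]
force: [-0.9, -1.1, -9.9]
grip_width: 0.0215
grasp_force: 60.0
```

```bash
python3 arc.py 602.3 -217.6 0 2 4 6 8
```

```text
t 31.62 tcp [ 552.1 -273.2  167.1] rot [179.8 -35.5  47.6] F [-0.9 -1.1 -9.9] M [-2.02  1.91  0.03] w 21.5 j [ 55.  18. -14. 100. -34.  67.  15.]
d [ 2.  -1.7  0. ] -> x 0.0 y 2.6 z 0.0 rx 0.020 ry 0.000 rz -0.028
d [ 4.  -3.4  0. ] -> x 0.2 y 5.2 z 0.1 rx 0.041 ry 0.000 rz -0.057
d [ 6.1 -4.9  0. ] -> x 0.4 y 7.8 z 0.3 rx 0.061 ry 0.000 rz -0.085
d [ 8.2 -6.4  0. ] -> x 0.6 y 10.4 z 0.5 rx 0.081 ry 0.000 rz -0.114
```

{"fn": "drive_tool", "kwargs": {
  "moves": [
    {"x": 0,"y": 1.3,"z": 0,"rx": 0.01,"ry": 0,"rz": -0.014,"fingers": 1},
    {"x": 0,"y": 2.6,"z": 0,"rx": 0.02,"ry": 0,"rz": -0.028,"fingers": 1},
    {"x": -0.9,"y": 2.6,"z": 1.2,"rx": 0.02,"ry": 0,"rz": -0.028,"fingers": 1},
    {"x": -1.7,"y": 2.6,"z": 2.4,"rx": 0.02,"ry": 0,"rz": -0.028,"fingers": 1},
    {"x": -2.6,"y": 2.6,"z": 3.6,"rx": 0.02,"ry": 0,"rz": -0.028,"fingers": 1},
    {"x": -2.6,"y": 2.6,"z": 3.6,"rx": 0.02,"ry": 0,"rz": -0.028,"fingers": 1},
    {"x": -2.6,"y": 2.6,"z": 3.6,"rx": 0.02,"ry": 0,"rz": -0.028,"fingers": 1}
  ]
}}

```text
time_s: 32.5
tool_pos: [0.5541, -0.275, 0.163]
tool_rot: [179.8, -35.5, 49.6]
force: [-1.4, -1.0, -6.0]
grip_width: 0.0213
grasp_force: 60.0
```

```bash
python3 arc.py 602.3 -217.6 0 2 4 6 8
```

```text
t 32.50 tcp [ 554.1 -275.   163. ] rot [179.8 -35.5  49.6] F [-1.4 -1.  -6. ] M [-1.54  1.32  0.05] w 21.3 j [ 55.  19. -14.  99. -34.  68.  16.]
d [ 2.  -1.6  0. ] -> x 0.0 y 2.6 z 0.0 rx 0.020 ry 0.000 rz -0.028
d [ 4.1 -3.2  0. ] -> x 0.2 y 5.2 z 0.1 rx 0.041 ry 0.000 rz -0.057
d [ 6.3 -4.7  0. ] -> x 0.4 y 7.8 z 0.3 rx 0.061 ry 0.000 rz -0.085
d [ 8.5 -6.1  0. ] -> x 0.6 y 10.4 z 0.5 rx 0.081 ry 0.000 rz -0.114
```

{"fn": "drive_tool", "kwargs": {
  "moves": [
    {"x": -0.6,"y": 0,"z": 0.8,"rx": 0,"ry": 0,"rz": 0,"fingers": 1},
    {"x": -1.2,"y": 0,"z": 1.6,"rx": 0,"ry": 0,"rz": 0,"fingers": 1},
    {"x": -1.2,"y": 0,"z": 1.6,"rx": 0,"ry": 0,"rz": 0,"fingers": 1},
    {"x": -1.2,"y": 0,"z": 1.6,"rx": 0,"ry": 0,"rz": 0,"fingers": 1}
  ]
}}

```text
time_s: 33.0
tool_pos: [0.5542, -0.275, 0.1614]
tool_rot: [179.8, -35.5, 49.7]
force: [-2.2, -0.3, -0.2]
grip_width: 0.0217
grasp_force: 60.0
```

```bash
python3 arc.py 602.3 -217.6 0 2 4 6 8
```

```text
t 33.00 tcp [ 554.2 -275.   161.4] rot [179.8 -35.5  49.7] F [-2.2 -0.3 -0.2] M [-0.88  0.9   0.11] w 21.7 j [ 55.  19. -14.  99. -34.  68.  16.]
d [ 2.  -1.6  0. ] -> x 0.1 y 2.6 z 0.0 rx 0.020 ry 0.000 rz -0.028
d [ 4.1 -3.2  0. ] -> x 0.2 y 5.2 z 0.1 rx 0.041 ry 0.000 rz -0.057
d [ 6.3 -4.7  0. ] -> x 0.4 y 7.8 z 0.3 rx 0.061 ry 0.000 rz -0.085
d [ 8.5 -6.1  0. ] -> x 0.6 y 10.4 z 0.5 rx 0.081 ry 0.000 rz -0.114
```

The cup is supported at about 140.7 mm, which matches the locked height of 141. Next I'll turn on gently to feel the stop.

{"fn": "drive_tool", "kwargs": {
  "moves": [
    {"x": 0,"y": 1.3,"z": 0,"rx": 0.01,"ry": 0,"rz": -0.014,"fingers": 1},
    {"x": 0,"y": 2.6,"z": 0,"rx": 0.02,"ry": 0,"rz": -0.028,"fingers": 1},
    {"x": 0.1,"y": 3.9,"z": 0.1,"rx": 0.03,"ry": 0,"rz": -0.042,"fingers": 1},
    {"x": 0.1,"y": 3.9,"z": 0.1,"rx": 0.03,"ry": 0,"rz": -0.042,"fingers": 1}
  ]
}}

```text
time_s: 33.5
tool_pos: [0.5564, -0.2771, 0.1612]
tool_rot: [-180.0, -35.6, 52.5]
force: [-7.1, 0.8, 4.6]
grip_width: 0.0214
grasp_force: 60.2
```

```bash
python3 arc.py 602.3 -217.6 0 2 4 6 8
```

```text
t 33.50 tcp [ 556.4 -277.1  161.2] rot [-180.   -35.6   52.5] F [-7.1  0.8  4.6] M [-0.    1.22  0.09] w 21.4 j [ 55.  21. -14.  97. -33.  70.  18.]
d [ 2.1 -1.6  0. ] -> x 0.0 y 2.6 z 0.0 rx 0.020 ry -0.000 rz -0.028
d [ 4.3 -3.1  0. ] -> x 0.1 y 5.2 z 0.1 rx 0.041 ry -0.000 rz -0.057
d [ 6.5 -4.5  0. ] -> x 0.3 y 7.9 z 0.2 rx 0.061 ry -0.000 rz -0.085
d [ 8.7 -5.8  0. ] -> x 0.6 y 10.5 z 0.4 rx 0.081 ry -0.000 rz -0.114
```

That's the stop, at about 232°. Easing back and releasing.

{"fn": "drive_tool", "kwargs": {
  "moves": [
    {"x": 0.3,"y": -1.3,"z": -0.3,"rx": -0.01,"ry": 0,"rz": 0.014,"fingers": 1},
    {"x": 0.3,"y": -2.2,"z": -0.4,"rx": -0.018,"ry": 0,"rz": 0.025,"fingers": 1},
    {"x": 0.3,"y": -2.2,"z": -0.4,"rx": -0.018,"ry": 0,"rz": 0.025,"fingers": 1}
  ]
}}

```text
time_s: 33.88
tool_pos: [0.5553, -0.2762, 0.1614]
tool_rot: [179.8, -35.5, 50.8]
force: [-2.2, -0.2, 0.8]
grip_width: 0.0217
grasp_force: 60.0
```

```bash
python3 w.py -30 -40 60
```

```text
t 33.88 tcp [ 555.3 -276.2  161.4] rot [179.8 -35.5  50.8] F [-2.2 -0.2  0.8] M [-0.67  0.82  0.1 ] w 21.7 j [ 55.  20. -14.  98. -33.  68.  17.]
d [-30. -40.  60.] -> x -5.9 y 2.3 z -77.8 rx 0.000 ry 0.000 rz 0.000
```

{"fn": "drive_tool", "kwargs": {
  "moves": [
    {"x": 0,"y": 0,"z": 0,"rx": 0,"ry": 0,"rz": 0,"fingers": 0.3},
    {"x": 0,"y": 0,"z": 0,"rx": 0,"ry": 0,"rz": 0,"fingers": 0},
    {"x": 0,"y": 0,"z": 0,"rx": 0,"ry": 0,"rz": 0,"fingers": -0.2},
    {"x": 0,"y": 0,"z": 0,"rx": 0,"ry": 0,"rz": 0,"fingers": -0.2},
    {"x": 0,"y": 0,"z": -20,"rx": 0,"ry": 0,"rz": 0,"fingers": -0.2},
    {"x": 0,"y": 0,"z": -50,"rx": 0,"ry": 0,"rz": 0,"fingers": -0.2},
    {"x": 0,"y": 0,"z": -80,"rx": 0,"ry": 0,"rz": 0,"fingers": -0.2},
    {"x": -40,"y": 20,"z": -110,"rx": 0,"ry": 0,"rz": 0,"fingers": -0.2},
    {"x": -80,"y": 60,"z": -110,"rx": 0,"ry": 0,"rz": 0,"fingers": -0.2},
    {"x": -80,"y": 60,"z": -110,"rx": 0,"ry": 0,"rz": 0,"fingers": -0.2},
    {"x": -80,"y": 60,"z": -110,"rx": 0,"ry": 0,"rz": 0,"fingers": -0.2}
  ]
}}

```text
time_s: 35.25
tool_pos: [0.5202, -0.4129, 0.2041]
tool_rot: [180.0, -35.6, 50.8]
force: [0.1, 0.6, -0.0]
grip_width: 0.0523
grasp_force: 0.0
```

```bash
python3 - <<'E'
from cell import vision
from h import *
c=vision.read_camera("side"); np.savez("side7.npz",**c)
S0=cam("side0.npz"); diff=np.abs(c["image"].astype(int)-S0["image"]).sum(2)
# handle predicted outline
H=np.array([602.,-217.5]); z0=141
g=c["image"].mean(2); dark=(g<60)
for az in(215,222,226,229,232,235):
    a=np.radians(az); d=np.array([np.cos(a),np.sin(a)]); out=[]
    for z in(18,21,24,30,36,39,42):
        q=proj(c,np.array([np.r_[H+s*d,z0+z] for s in(80,100,120,140,160)])/1000).round().astype(int); out.append([int(g[v,u]) for u,v in q])
    print(az,out[0],out[3],out[-1])
# cup underside near edge
a=np.radians(np.arange(0,360,1))
for z in(139,141,144): 
    q=proj(c,np.c_[H[0]+22.5*np.cos(a),H[1]+22.5*np.sin(a),0*a+z]/1000); print(z,"maxrow %.2f"%q[:,1].max(),q[q[:,1].argmax()].round(1))
for u in (230,234,238,242): print(u,g[160:186,u].round().astype(int).tolist())
cv2.imwrite("pics/final.png",cv2.resize(c["image"][110:270,170:330,::-1],None,fx=3.7,fy=3.7,interpolation=cv2.INTER_CUBIC))
E
python3 w.py 0 0 0
```

```text
215 [125, 125, 122, 112, 114] [82, 116, 112, 113, 115] [53, 42, 45, 84, 115]
222 [106, 114, 114, 106, 91] [42, 41, 43, 58, 54] [48, 45, 45, 42, 42]
226 [42, 50, 49, 95, 124] [44, 43, 43, 42, 43] [48, 45, 46, 45, 45]
229 [43, 43, 42, 41, 43] [45, 45, 42, 44, 40] [48, 45, 45, 42, 45]
232 [43, 41, 42, 43, 43] [48, 45, 45, 44, 39] [63, 55, 49, 131, 153]
235 [43, 42, 44, 44, 59] [46, 45, 45, 42, 87] [81, 110, 105, 227, 89]
139 maxrow 177.83 [236.9 177.8]
141 maxrow 177.06 [236.9 177.1]
144 maxrow 175.89 [236.9 175.9]
230 [73, 76, 76, 78, 77, 83, 83, 81, 82, 81, 83, 82, 83, 82, 82, 86, 103, 113, 115, 116, 115, 114, 107, 112, 114, 114]
234 [65, 66, 73, 90, 93, 87, 84, 84, 84, 84, 84, 85, 84, 87, 96, 105, 99, 101, 112, 114, 115, 114, 115, 115, 114, 115]
238 [67, 65, 76, 95, 97, 87, 83, 83, 84, 84, 85, 84, 86, 95, 101, 107, 100, 103, 113, 115, 115, 115, 114, 114, 113, 113]
242 [75, 75, 84, 94, 87, 80, 80, 79, 79, 79, 82, 83, 83, 83, 83, 84, 87, 106, 113, 114, 113, 114, 113, 112, 113, 123]
t 35.30 tcp [ 520.6 -412.5  205.1] rot [179.8 -35.5  50.9] F [1.1 0.1 0.1] M [-0.52  0.36 -0.05] w 52.4 j [ 61.  27. -10.  83. -31.  81.  20.]
d [0. 0. 0.] -> x 0.0 y 0.0 z 0.0 rx 0.000 ry 0.000 rz 0.000
```

The cup hangs by itself: its underside reads about 140.5 mm (141 is locked), and the handle is level at about 229–231°. One last check that it's stable and the other plugs haven't moved, then I'll hand in.

Run:
```python
from cell import vision, workorder
from h import *
for _ in range(3): c=vision.read_camera("side")
p=cam("side7.npz")["image"].astype(int); n=c["image"].astype(int); o=cam("side0.npz")["image"].astype(int)
print("cup change",np.abs(n-p)[140:230,190:260].mean().round(2))
d=np.abs(n-o).sum(2)
print("sand",(d[242:268,155:170]>90).mean().round(3),"grey",(d[259:283,225:240]>90).mean().round(3))
if np.abs(n-p)[140:230,190:260].mean()<3: print(workorder.sign_off())
```

```text
cup change 0.75
sand 0.0 grey 0.0
the job is handed in; nothing more can be done
None
```

The job is handed in: the red-brown plug stands in the cup, the cup hangs locked and level in the collar with the arm clear of it, and the sand and grey plugs haven't moved. It took about 36 s of the 72 s allowed. On the first lift the handle slipped in the gripper, so I set the cup down on the porosimeter's foot plate, regrasped it closer in and lifted again.

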